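# Set the check weight on the balance with self-closing forceps

### The arm

A 6-joint arm with a two-finger parallel gripper is mounted at the origin on a cart in front of the work surface, level with it; the furniture and walls round the work are solid. World frame = base frame: x ahead of the robot, y to its left, z up, the work surface at z = 0. Lengths are in m, angles in degrees, forces in N, time in s.
With the tool pointing down it reaches from about 0.25 to 0.725 m from the base axis. Payload 9.7 kg.
Tool frame: the origin (TCP) lies at the very end of the fingers, on their centre line; the grasp point (between the pads) lies 19 mm behind it; x points along the fingers, y is the direction in which the jaws open and shut, and the axes are right-handed (so a half turn about x gives the same grasp; the last joint's range is limited). The gripper opens to 85 mm and grips with 20 to 120 N. Pads are 22 mm wide; open, the fingers measure 114 mm over their backs; the gripper's body (76 mm by 85 mm) begins 54 mm behind the grasp point. The pads swing forward as they close: fully open they stand 13 mm farther back than shut.
Start: joints at [76.49, 4.979, 10.078, 95.1, 0, 90], TCP at [0.128, 0.535, 0.209] pointing down, gripper open.
Joint ranges: [-179.16, 179.16], [-48.56, 103.87], [-65.8, 70.77], [-126.05, 130.52], [-82.76, 87.17], [-180, 180]. Speed limits (degrees/s): [127.2, 127.2, 147.25, 180, 180, 180].

### API

Orientations are given as [roll, pitch, yaw] about the fixed x, y, z axes, in that order (R = Rz(yaw) Ry(pitch) Rx(roll)).
In Python, from workcell import get_obs, cams, bot gives the robot as it stands.
- The arm moves only by the tool apply_moves, never from a script. Its argument "rows" is a list that holds one entry, the list of rows, each a list of 7 numbers: the shift along the tool's x, y, z in mm, then the turn, a rotation vector about the tool's x, y, z in rad, then the opening, from 0 (shut) to 1 (fully open). A call has 1 to 20 rows; each row is the pose to reach, as a shift and turn from the pose measured when the call began, along the tool's axes at that moment; what a row does not reach only later rows make up. A row lasts 1/10 s, in which the tool goes at most 50 mm and 8.59 degrees, less where a joint would pass 70% of its speed; a pose out of reach is approached as far as the arm can. A call with a gripper value outside its range is refused whole. The fingers move at their own pace and stop on an object; "newtons" is the grip in N (left out, the last holds). Time passes only in rows, so rows that repeat a pose let the fingers close. It gives the time, the measured TCP pose, the force and the opening at its end, in the units of the state.
- get_obs(): the state, without advancing time (a new reading comes with each control period).
- cams.camera(name): name is "side" or "top" or "wrist"; returns a dict with "pixels" (420x560x3 uint8, red, green, blue), "range_z" (420x560 float32, m along the optical axis (not along the pixel's ray), 0 where there is no reading), "fx", "fy", "cx", "cy" (pixels), "eye" and "attitude" of the camera in the world. Camera axes: x right, y up, looking along -z (the intrinsics and any distortion apply to the point x, -y, -z); pixel columns grow to the right and rows downward; lengths in m; the calibration is good to about 2 mm. A picture is of the moment at which its call begins.
- bot.job_done(): hands the job in, once; it reports no verdict.
Trained networks look in a picture, given as the dict that the camera call returned (one of the last four; its "shot" number tells which), for a name from the list of things; names that differ only in an ending like _2 or _b are one class to them, and where a whole thing is asked for, a point or a joint stands for the part that bears it (a point fixed in the world has none). Each returns a list of dicts, best first, with "confidence" (0 to 1); they miss things now and then, are a little off and sometimes report something else, mostly with a low value. They report only what shows in the picture. A call takes as long as a camera call.
- cams.find_in(label, picture): "at" ([x, y, z] in m, in world coordinates, good to about 4 mm: the middle of the surface that is visible of it).
The state is a dict: "time": time; "q": joint angles; "qd": joint speeds; "joint_efforts": joint torques, N m; "ee_pos": TCP position; "tcp_rot": TCP orientation; "wrist_force": force on the tool from outside, world axes, zero at the start; "torque": the same for the moment, N m; "opening": finger opening in m.
Only numpy, scipy, OpenCV 4.12 (cv2) and the standard library are available. Lean on these libraries where they do the work, as an engineer would, in place of code of your own. Each camera call takes 0.05 s, during which the arm holds its last target.

### The job

Check the balance: with the self-closing forceps from the white rest (squeezing opens their jaws), take the larger brass weight out of the wooden block by its neck, set it down gently and upright in the middle of the balance pan and let go of it, then lay the forceps back on the rest the way round they lay before. Never touch a weight with the gripper, as that would soil it, and leave the small weight and the things round about where they are.

Things in the scene. Friction and masses are not known exactly. Their poses are not given: they have to be found in the camera images.
- forceps: Self-closing (cross-action) steel forceps, 145 mm long, 44 g, lying level on the rest. Origin: midway between the two ribbed upright finger plates (each 44 mm long, 12 mm high) that are squeezed; x points to the jaws, y across (the way they close), z up; spring end at x = -72 mm, jaws at x = +52 to +72 mm. Starts 34 mm above the worktop
- rest: White ceramic rest, fixed. Plate 116 x 34 x 5 mm with two cross saddles, floor 28 mm high, at x = -66 mm (14 mm wide, its lips 8 mm high, flaring to 22 mm) and x = +29 mm (20 mm, flaring to 28 mm), that carry the forceps. Origin: on the worktop, 34 mm below the forceps' origin (within 3 mm along x); x points the way the jaws lie (they overhang that end), z up
- weight_50: Larger brass weight, 50 g, 30 mm high: body 20 mm diameter, 16 mm high; neck 10 mm diameter from 16 to 24.5 mm; knob 15 mm diameter above it. Origin: centre of its underside, z up. Starts upright in a well of the block, underside 12 mm above the worktop
- weight_20: Smaller brass weight, 20 g, 14 mm diameter, 21 mm high, in the other well, 36 mm from the large one. Origin: centre of its underside. To stay there
- weight_block: Wooden block for two weights, fixed, 46 (x) x 78 (y) x 18 mm high; wells 6 mm deep: 22.5 mm diameter at y = +18 mm (large weight) and 17 mm at y = -18 mm (small weight). Origin: centre of its underside, front faces -x
- balance: Small white balance, fixed, 130 (x) x 100 (y) mm, housing up to 32 mm high, sloping display panel at its front (-x). Origin: centre of its underside
- balance_pan: The balance's round steel pan, 84 mm diameter, top 46 mm above the worktop, centre 16 mm behind (+x) the balance's origin. Rigid
- timer: Bystander: white lab timer, 62 x 66 x 21 mm, left of the hotplate. Origin: centre of its underside
- cover_glass_box: Bystander: small white box, 35 x 35 x 17 mm, at the front right. Origin: centre of its underside
- marker_blue: Bystander: white marker pen with blue cap, 130 mm long. Origin: its middle, on the underside
- forceps_jaws (a point): Point midway between the jaws: 62 mm ahead and 10 mm below the forceps' origin. Jaws 20 mm long, 4 high, 3 thick. On the 10 mm neck they touch at 16.6 mm over the plates; the blades bend as the plates are let out further, up to 20 mm, where the plates leave the fingers. At 18 mm neck and plates are both held firmly (6 N on the plates, 3 N on the neck): carry so
- weight_50_neck (a point): Middle of the large weight's neck, 20 mm above its underside, where the jaws belong (the 4 mm high jaws have 2 mm to spare above and below)
- pan_centre (a point): Centre of the pan's top, 46 mm above the worktop
- forceps_arm_l (a joint): Squeeze of the left (+y) plate, rad: 0 let go, 0.076 at the stop; the right one moves alike. Width over the plates: 22 mm let go (jaws shut), 11 mm at the stop (jaws 20 mm apart), 12.5 mm (jaws 18 mm apart); needs 12 to 13 N on each plate
- cover_glass_box_g: Bystander: small green box with clear lid, 35 x 35 x 17 mm, in front of the hotplate. Origin: centre of its underside

How it is judged:
By the outcome, as a careful person would: the job done as asked, in the order asked, and still so for the second after the job is handed in, with the robot touching nothing.
It also fails if it takes over 56 s, if anything falls off the work surface, if the arm or the gripper's body presses on something with over 40 N, if the wrist force passes 120 N, or if a joint passes its speed limit or range.

## Working session

There is one attempt and no reset: what is moved stays moved. The work goes in short steps, Python scripts to look and compute and a tool call to move; the robot and the scene stay as the last step left them, time stands still between calls to the robot, and variables do not carry over. Pictures are saved under pics/ and viewed, and the job is handed in when it is done.

Besides the shell and the picture viewer there is one more tool, called after "Call:" by a JSON object that holds its "op" and its "data". apply_moves: Moves the arm, as the interface text tells. Its arguments: {"type":"object","properties":{"rows":{"type":"array"},"newtons":{"type":"number"}},"required":["rows"]}

```bash
ls; mkdir -p pics; cat > h.py <<'E'
import numpy as np,cv2
from workcell import get_obs,cams,bot
from scipy.spatial.transform import Rotation as R
def shot(n,f):
    p=cams.camera(n); cv2.imwrite(f'pics/{f}.png',p['pixels'][:,:,::-1]); return p
E
python3 - <<'E'
from h import *
o=get_obs();print(o)
for n in ['top','side','wrist']:
    p=shot(n,n+'0'); print(n,{k:p[k] for k in p if k not in('pixels','range_z')})
    if n!='wrist' or 1:
        for l in ['forceps','rest','weight_50','weight_20','weight_block','balance','balance_pan','timer','cover_glass_box','marker_blue','cover_glass_box_g']:
            r=cams.find_in(l,p); print(l,[(np.round(d['at'],4).tolist(),round(d['confidence'],2)) for d in r[:2]])
E
```

```text
pics
{'time': 0.0, 'q': array([7.64889529e+01, 5.01190829e+00, 1.00342456e+01, 9.51003942e+01,
       1.63726089e-03, 8.99997798e+01]), 'qd': array([-0.04147659, -0.07018777,  0.11275705,  0.01405112,  0.03936548,
        0.06291111]), 'joint_efforts': array([-4.33082814e-04, -5.20390999e+01,  4.64798570e+01,  1.65965891e-02,
       -1.21334720e-04, -5.36212610e-06]), 'ee_pos': array([0.1284272 , 0.53452139, 0.20797348]), 'tcp_rot': array([ -91.20183457,   89.9219259 , -104.71266254]), 'wrist_force': array([ 0.07054839, -0.4642834 ,  0.85977616]), 'torque': array([-0.00928049, -0.00739323,  0.01331838]), 'opening': 0.08536298132486671}
top {'fx': 380.2113521516789, 'fy': 380.2113521516789, 'cx': 277.32689896622907, 'cy': 213.00362417870647, 'eye': array([0.39784235, 0.19380261, 0.91452671]), 'attitude': array([  6.22419428,   0.86681772, -91.50683446]), 'shot': 1}
forceps [([0.328, 0.3115, 0.0398], 0.6)]
rest [([0.3262, 0.3213, 0.0071], 0.93)]
weight_50 [([0.4604, 0.1098, 0.0392], 0.61)]
weight_20 [([0.4604, 0.1098, 0.0392], 0.61)]
weight_block [([0.4655, 0.0922, 0.0174], 0.61), ([0.
[... 1112 characters left out ...]
0.0909, 0.0099], 0.89)]
cover_glass_box_g [([0.4322, -0.0108, 0.0157], 0.85), ([0.4444, 0.2047, 0.0159], 0.68)]
wrist {'fx': 308.18967623516204, 'fy': 308.18967623516204, 'cx': 279.71682748308007, 'cy': 207.62714663031863, 'eye': array([0.05118068, 0.55266127, 0.37445387]), 'attitude': array([-1.81505053e+01, -4.53241765e-03,  7.65136340e+01]), 'shot': 3}
forceps [([0.3043, 0.3672, 0.0375], 0.5)]
rest [([0.3031, 0.3669, 0.0094], 0.93), ([0.301, 0.3642, 0.0378], 0.46)]
weight_50 []
weight_20 []
weight_block []
balance []
balance_pan []
timer [([0.3904, 0.4617, 0.0201], 0.66)]
cover_glass_box [([0.4409, 0.2065, 0.0163], 0.79)]
marker_blue []
cover_glass_box_g [([0.4409, 0.2065, 0.0163], 0.79)]
```

View pics/top0.png

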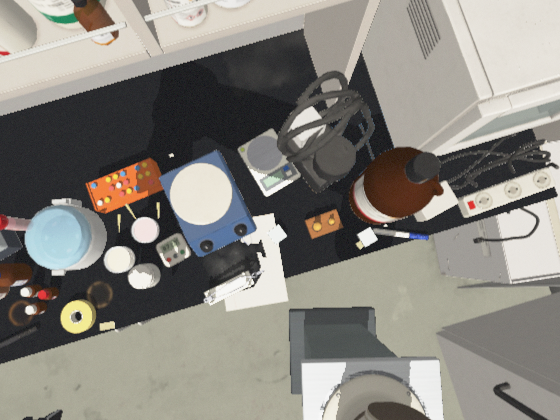

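View pics/side0.png

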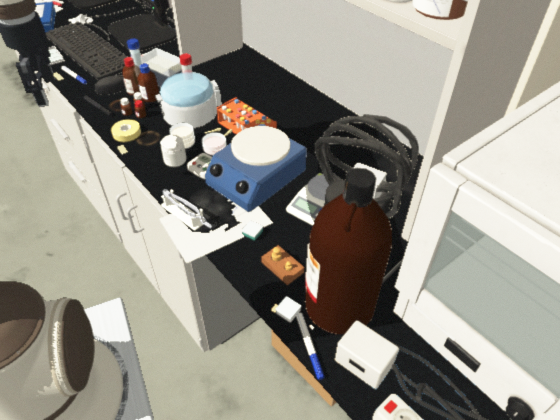

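View pics/wrist0.png

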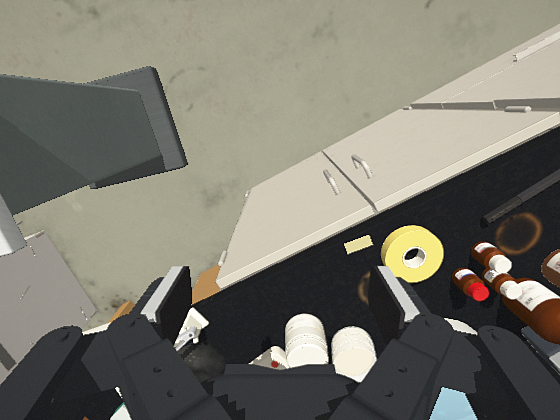

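```bash
python3 - <<'E'
import cv2
a=cv2.imread('pics/top0.png')[120:320,180:400]; cv2.imwrite('pics/topz.png',cv2.resize(a,None,fx=3,fy=3,interpolation=cv2.INTER_CUBIC)[:600,:660])
a=cv2.imread('pics/side0.png')[120:310,150:410]; cv2.imwrite('pics/sidez.png',cv2.resize(a,None,fx=3,fy=3,interpolation=cv2.INTER_CUBIC))
E
```

```text
(no output)
```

View pics/topz.png

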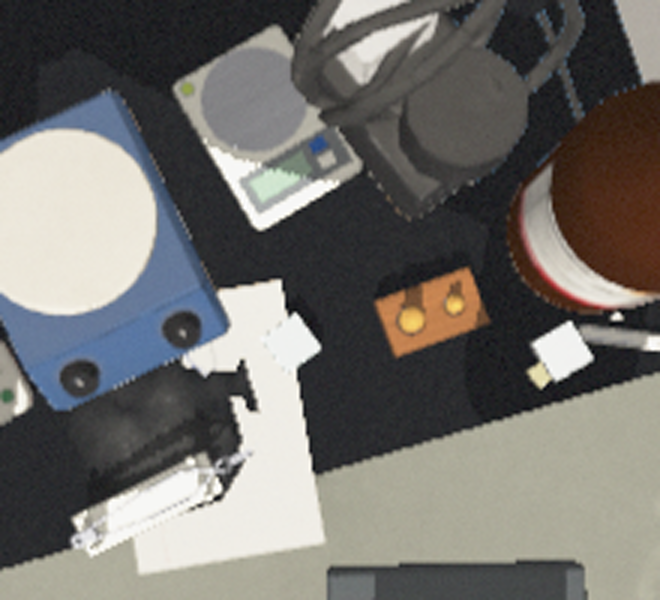

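View pics/sidez.png

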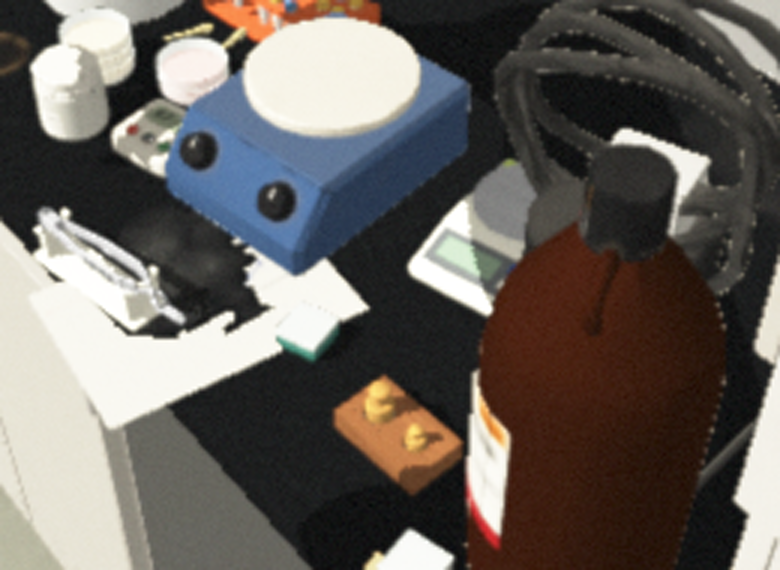

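```bash
cat >> h.py <<'E'
def pc(p):
    z=p['range_z'].astype(float); v,u=np.mgrid[0:z.shape[0],0:z.shape[1]]
    x=(u-p['cx'])/p['fx']*z; y=-(v-p['cy'])/p['fy']*z
    c=np.stack([x,y,-z],-1); A=R.from_euler('xyz',p['attitude'],degrees=True).as_matrix()
    return c@A.T+p['eye'], z>0
def proj(p,X):
    A=R.from_euler('xyz',p['attitude'],degrees=True).as_matrix()
    c=(np.atleast_2d(X)-p['eye'])@A; d=-c[:,2]
    return np.stack([p['cx']+p['fx']*c[:,0]/d, p['cy']-p['fy']*c[:,1]/d],-1)
E
python3 - <<'E'
from h import *
o=get_obs(); M=R.from_euler('xyz',o['tcp_rot'],degrees=True).as_matrix(); print(M.round(3))
w=cams.camera('wrist'); print('cam in tool',M.T@(w['eye']-o['ee_pos']), (M.T@R.from_euler('xyz',w['attitude'],degrees=True).as_matrix()).round(3))
H=np.zeros((40,40))
for n in['top','side']:
    p=cams.camera(n); P,m=pc(p); P=P[m]
    s=(P[:,2]<.6)
    P=P[s]; i=((P[:,0]-.2)/.0175).astype(int); j=((P[:,1]+.15)/.0175).astype(int)
    k=(i>=0)&(i<40)&(j>=0)&(j<40); np.maximum.at(H,(i[k],j[k]),P[k,2])
    np.save(n+'P.npy',P)
print('cols y:',(-.15+.0175*np.arange(40)+.009)[::-1].round(2).tolist()[::4])
for i in range(39,-1,-1): print('%.2f'%(.2+.0175*i+.009),' '.join('%3d'%(1000*h) if h>.003 else '  .' for h in H[i][::-1]))
E
```

```text
[[-0.     0.234  0.972]
 [-0.     0.972 -0.234]
 [-1.    -0.    -0.   ]]
cam in tool [-0.16576718 -0.00066132 -0.07932358] [[-0.     0.312 -0.95 ]
 [ 1.    -0.    -0.   ]
 [-0.    -0.95  -0.312]]
cols y: [0.54, 0.47, 0.4, 0.33, 0.26, 0.19, 0.12, 0.05, -0.02, -0.09]
0.89   .   .   .   .   .   . 291 299 301 301 302 301 250   5   4   4   5   4   4   5   5   4   5   3   5 196 475   .   .   .   .   . 390   .   .   .   .   .   .   .
0.87   .   .   . 301 301 302 301 302 293   4   3   5   4   4   4   5   4   4   3   3   5   4   4   4   6 224 479   .   .   .   .   3 391 392   .   .   .   .   .   .
0.86 301 301 301 302 297  30   5   3   4   4   4   4   4   3   4   4   4   4   4   5   5   4   6   5   5 256 484 457   .   .   .   5 389 392 391   .   .   .   .   .
0.84 300 302   3   4   4   4   3   4   4   4   4   3   5   3   4   5   4   4   6   4   4   5   4   3   4 272 485 489   .   .   3   . 272 391 391 391   .   .   .   .
0.82   3   4   4   5   4   3   4   3   5   6   4   4   4   5   5   5   4   5   4   4   4   4   4   5   5   3 310 494   .   .   4   3   5 392 391 391 391   .   .   .
0.80   5 
[... 5065 characters left out ...]
   .   .   .   .   .   .   .   .   .   .
0.26   5   6   4   4   .   .   .   .   .   .   .   .   5   .   .   .   .   .   .   .   .   .   .   .   .   .   .   .   .   .   .   .   .   .   .   .   .   .   .   .
0.24   .   .   .   .   .   .   .   .   .   .   .   .   .   .   .   .   .   .   .   .   .   .   .   .   .   .   .   .   .   .   .   .   .   .   .   .   .   .   .   .
0.23   .   .   .   .   .   .   .   .   .   .   .   .   .   .   .   .   .   .   .   .   .   .   .   .   .   .   .   .   .   .   .   .   .   .   .   .   .   .   .   .
0.21   .   .   .   .   .   .   .   .   .   .   .   .   .   .   .   .   .   .   .   .   .   .   .   .   .   .   .   .   .   .   .   .   .   .   .   .   .   .   .   .
```

Call:
{"op": "apply_moves", "data": {"rows": [[[20,-85,120,-1.0,0,0,0.6],[48,-170,247,-2.278,0,0,0.6],[48,-170,247,-2.278,0,0,0.6],[48,-170,247,-2.278,0,0,0.6],[48,-170,247,-2.278,0,0,0.6],[48,-170,247,-2.278,0,0,0.6],[48,-170,247,-2.278,0,0,0.6],[48,-170,247,-2.278,0,0,0.6],[48,-170,247,-2.278,0,0,0.6],[48,-170,247,-2.278,0,0,0.6],[48,-170,247,-2.278,0,0,0.6],[48,-170,247,-2.278,0,0,0.6],[48,-170,247,-2.278,0,0,0.6],[48,-170,247,-2.278,0,0,0.6],[48,-170,247,-2.278,0,0,0.6],[48,-170,247,-2.278,0,0,0.6],[48,-170,247,-2.278,0,0,0.6],[48,-170,247,-2.278,0,0,0.6],[48,-170,247,-2.278,0,0,0.6]]]}}

```text
time: 3.85
ee_pos: [0.329, 0.3118, 0.1607]
tcp_rot: [-79.4, 90.0, 37.5]
wrist_force: [-0.1, -0.2, 0.6]
opening: 0.051
```

```bash
python3 - <<'E'
from h import *
o=get_obs();print(o['time'],o['q'].round(1),o['ee_pos'],o['tcp_rot'],o['opening'],o['wrist_force'])
M=R.from_euler('xyz',o['tcp_rot'],degrees=True).as_matrix();print(M.round(3))
p=shot('wrist','w1'); np.savez('w1.npz',**p)
for l in ['forceps','rest','forceps_jaws','weight_50','weight_block','cover_glass_box_g']:
  r=cams.find_in(l,p); print(l,[(np.round(d['at'],4).tolist(),round(d['confidence'],2)) for d in r[:2]])
E
```

```text
3.85 [ 43.5  -9.   -8.8  90.2  -0.  -73.4] [0.32896112 0.31178646 0.16072546] [-79.35429964  89.99303395  37.50372451] 0.050954720792837936 [-0.11415337 -0.24887739  0.626875  ]
[[ 0.    -0.892 -0.452]
 [ 0.    -0.452  0.892]
 [-1.    -0.     0.   ]]
forceps [([0.3335, 0.3064, 0.0386], 0.85), ([0.3255, 0.3202, 0.0079], 0.52)]
rest [([0.3241, 0.318, 0.0051], 0.8)]
forceps_jaws [([0.3329, 0.3042, 0.0381], 0.84), ([0.5789, 0.2597, 0.0234], 0.62)]
weight_50 []
weight_block []
cover_glass_box_g [([0.4479, 0.2064, 0.0219], 0.66)]
```

View pics/w1.png

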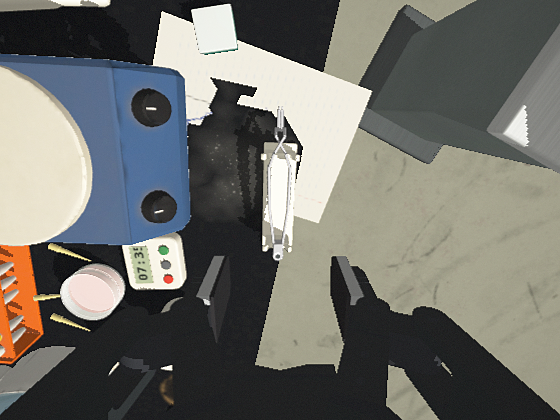

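```bash
python3 - <<'E'
from h import *
p=dict(np.load('w1.npz')); P,m=pc(p)
im=p['pixels'][90:275,200:360]; cv2.imwrite('pics/w1z.png',cv2.resize(im[:,:,::-1],None,fx=3.2,fy=3.2,interpolation=cv2.INTER_CUBIC))
Q=P[90:275,240:320]; z=Q[...,2]
s=(z>.02)&(z<.06); X=Q[s]
c=X[:,:2].mean(0); u,S,v=np.linalg.svd(X[:,:2]-c); d=v[0]; d=d*np.sign(-d[1]); print('c',c,'yaw',np.degrees(np.arctan2(d[1],d[0])))
f=np.array([np.cos(np.radians(-63)),np.sin(np.radians(-63))]); g=np.array([-f[1],f[0]])
a=(X[:,:2]-[.329,.3118])@f; b=(X[:,:2]-[.329,.3118])@g
for lo in range(-96,96,6):
    k=(a*1e3>=lo)&(a*1e3<lo+6)
    if k.sum(): print(lo,k.sum(),'b %.1f %.1f med %.1f'%(b[k].min()*1e3,b[k].max()*1e3,np.median(b[k])*1e3),'z max %.1f med %.1f'%(X[k,2].max()*1e3,np.median(X[k,2])*1e3))
# ray-plane helper
E
```

```text
c [0.33189648 0.30906897] yaw -64.61900956233325
-72 26 b -2.3 7.0 med 2.9 z max 41.7 med 40.6
-66 81 b -10.7 18.6 med 1.8 z max 42.0 med 40.3
-60 179 b -10.6 18.4 med 4.9 z max 42.1 med 34.5
-54 82 b -3.3 8.0 med 2.8 z max 41.7 med 38.9
-48 29 b -4.3 8.9 med -2.3 z max 39.9 med 39.0
-42 30 b -5.3 8.8 med 6.8 z max 40.1 med 38.7
-36 33 b -6.3 9.8 med 7.7 z max 40.0 med 39.0
-30 32 b -7.2 10.7 med -4.3 z max 40.2 med 38.5
-24 33 b -8.2 10.6 med -5.3 z max 39.6 med 38.2
-18 33 b -8.1 11.5 med 9.5 z max 41.1 med 39.8
-12 48 b -9.1 12.7 med -6.2 z max 41.6 med 39.9
-6 42 b -9.1 12.7 med 9.4 z max 42.0 med 40.1
0 45 b -10.0 12.3 med 9.3 z max 41.4 med 40.1
6 50 b -9.9 12.1 med -7.0 z max 42.0 med 40.1
12 47 b -10.8 12.1 med 9.2 z max 41.7 med 40.2
18 49 b -11.1 11.9 med 9.2 z max 41.9 med 40.1
24 49 b -10.7 12.1 med 8.0 z max 42.1 med 40.0
30 134 b -17.4 17.6 med -1.4 z max 41.7 med 34.5
36 178 b -17.3 17.5 med 1.0 z max 41.2 med 30.5
42 36 b -4.2 5.2 med 0.5 z max 39.9 med 37.2
48 33 b -4.1 4.2 med 0.5 z max 39.6 med 37.4
54 51 b -5.1 5.2 med -0.4 z max 39.2 med 33.3
60 56 b -5.2 5.2 med -0.5 z max 30.8 med 26.5
66 46 b -3.3 2.4 med -0.5 z max 27.9 med 26.2
72 49 b -3.3 2.3 med -0.5 z max 27.7 med 26.7
78 17 b -2.3 2.3 med 0.4 z max 27.9 med 26.4
```

View pics/w1z.png

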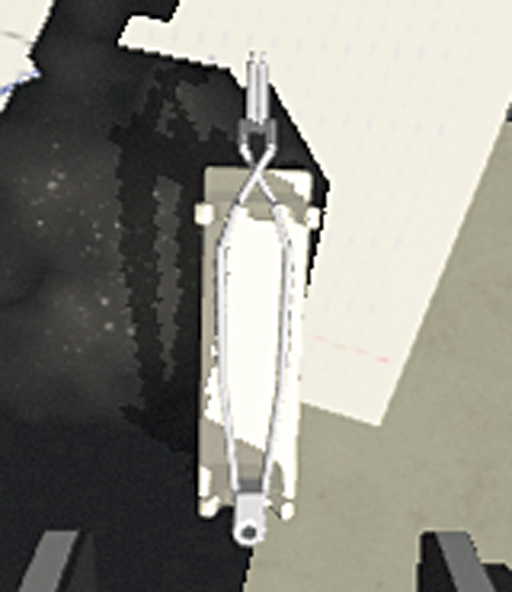

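Call:
{"op": "apply_moves", "data": {"newtons": 30, "rows": [[[40,-1.1,-6,0.023,0,0,0.5],[80,-1.1,-6,0.023,0,0,0.5],[110,-1.1,-6,0.023,0,0,0.5],[130,-1.1,-6,0.023,0,0,0.45],[143,-1.1,-6,0.023,0,0,0.45],[146,-1.1,-6,0.023,0,0,0.45],[146,-1.1,-6,0.023,0,0,0.35],[146,-1.1,-6,0.023,0,0,0.3],[146,-1.1,-6,0.023,0,0,0.27],[146,-1.1,-6,0.023,0,0,0.24],[146,-1.1,-6,0.023,0,0,0.22],[146,-1.1,-6,0.023,0,0,0.21],[146,-1.1,-6,0.023,0,0,0.21],[146,-1.1,-6,0.023,0,0,0.21]]]}}

```text
time: 5.6
ee_pos: [0.3333, 0.3075, 0.0158]
tcp_rot: [-75.5, 89.9, 40.2]
wrist_force: [-0.4, -0.7, 6.6]
opening: 0.0182
```

```bash
python3 - <<'E'
from h import *
o=get_obs();print(o['time'],o['q'].round(1),o['ee_pos'],o['tcp_rot'],o['opening'],o['wrist_force'],o['torque'])
p=shot('wrist','w2'); np.savez('w2.npz',**p)
E
```

```text
5.6 [ 42.7  -7.7 -23.7  73.8  -0.  -73. ] [0.33326142 0.30745461 0.01580764] [-75.45266394  89.88439773  40.21609823] 0.018216083245729976 [-0.44991912 -0.67472865  6.55708928] [-0.1193956   0.02653392 -0.00652635]
```

View pics/w2.png

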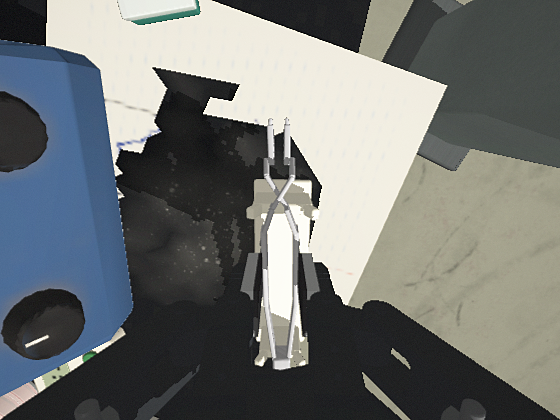

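Call:
{"op": "apply_moves", "data": {"newtons": 30, "rows": [[[-6,0,0,0,0,0,0.2],[-20,0,0,0,0,0,0.18],[-40,0,0,0,0,0,0.16],[-60,0,0,0,0,0,0.15],[-67,8,-30,-0.15,0,0,0.141],[-67,16,-60,-0.3,0,0,0.141],[-67,24,-90,-0.45,0,0,0.141],[-67,31,-120,-0.6,0,0,0.141],[-67,38,-150,-0.75,0,0,0.141],[-67,43,-175,-0.89,0,0,0.141],[-67,46,-188,-1.0,0,0,0.141],[-67,46,-188,-1.036,0,0,0.141],[-67,46,-188,-1.036,0,0,0.141],[-67,46,-188,-1.036,0,0,0.141]]]}}

```text
time: 7.05
ee_pos: [0.3732, 0.1181, 0.0833]
tcp_rot: [-139.5, 89.8, 35.5]
wrist_force: [-0.1, -0.3, -0.7]
opening: 0.0121
```

```bash
cat >> h.py <<'E'
def state():
    o=get_obs();M=R.from_euler('xyz',o['tcp_rot'],degrees=True).as_matrix()
    print('t%.2f'%o['time'],'q',o['q'].round(1),'p',(o['ee_pos']*1e3).round(1),'yawz %.2f'%np.degrees(np.arctan2(M[1,2],M[0,2])),'open %.2f'%(o['opening']*1e3),'F',o['wrist_force'].round(1)); print('tilt x',M[:,0].round(4)); return o,M
E
python3 - <<'E'
from h import *
state()
p=shot('wrist','w3'); np.savez('w3.npz',**p)
for l in ['forceps','forceps_jaws','weight_50','weight_20','weight_50_neck','weight_block','balance_pan']:
  r=cams.find_in(l,p); print(l,[(np.round(d['at'],4).tolist(),round(d['confidence'],2)) for d in r[:2]])
E
```

```text
t7.05 q [  17.5  -17.9  -24.6   83.2    0.  -157.4] p [373.2 118.1  83.3] yawz 174.95 open 12.09 F [-0.1 -0.3 -0.7]
tilt x [ 0.0021  0.0015 -1.    ]
forceps [([0.3911, 0.1182, 0.1038], 0.72)]
forceps_jaws [([0.3885, 0.1147, 0.1049], 0.85), ([0.4505, 0.2039, 0.0195], 0.33)]
weight_50 [([0.4621, 0.1165, 0.043], 0.69), ([0.4746, 0.0803, 0.0207], 0.57)]
weight_20 [([0.4621, 0.1165, 0.043], 0.69), ([0.4746, 0.0803, 0.0207], 0.57)]
weight_50_neck [([0.4614, 0.1097, 0.0408], 0.64), ([0.4447, -0.057, 0.0116], 0.6)]
weight_block [([0.4726, 0.0939, 0.015], 0.9)]
balance_pan [([0.4504, 0.2043, 0.0211], 0.41)]
```

View pics/w3.png

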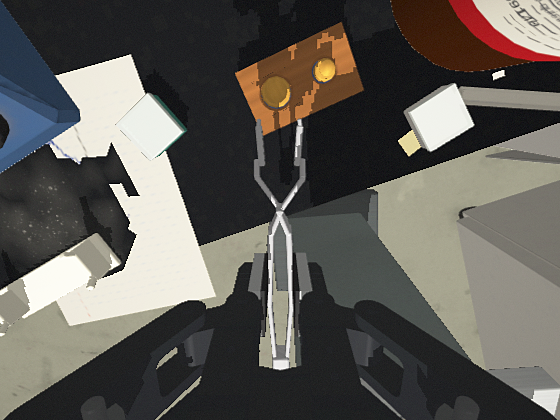

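```bash
python3 - <<'E'
from h import *
p=dict(np.load('w3.npz')); P,m=pc(p)
im=p['pixels'][50:300,200:380]; cv2.imwrite('pics/w3z.png',cv2.resize(im[:,:,::-1],None,fx=2.4*1.33,fy=2.4,interpolation=cv2.INTER_CUBIC))
T=np.array([.3732,.1181]); f=-np.array([np.cos(np.radians(174.95)),np.sin(np.radians(174.95))]); g=np.array([-f[1],f[0]])
def fr(X): return np.c_[(X[:,:2]-T)@f,(X[:,:2]-T)@g]*1e3
Q=P[100:400,230:330].reshape(-1,3); ok=m[100:400,230:330].ravel(); X=Q[ok&(Q[:,2]>.07)&(Q[:,2]<.125)]
ab=fr(X)
for lo in range(-78,90,6):
    k=(ab[:,0]>=lo)&(ab[:,0]<lo+6)&(abs(ab[:,1])<20)
    for sgn in(1,-1):
        kk=k&(ab[:,1]*sgn>0)
        if kk.sum()>1: print(lo,sgn,kk.sum(),'b %.1f %.1f'%(ab[kk,1].min(),ab[kk,1].max()),'z %.1f %.1f'%(np.median(X[kk,2])*1e3,X[kk,2].max()*1e3), end=' | ')
    print()
# knobs
Q=P[60:125,230:350].reshape(-1,3)
for nm,zlo,zhi,c0 in (('50',.037,.05,(.4605,.1115)),('20',.027,.04,(.47,.075))):
    s=(Q[:,2]>zlo)&(Q[:,2]<zhi)&(np.hypot(*(Q[:,:2]-c0).T)<.02); X=Q[s]
    (cx,cy),r=cv2.minEnclosingCircle((X[:,:2]*1e3).astype(np.float32)); print(nm,s.sum(),'mean',X.mean(0),'circ',cx,cy,r,'z',X[:,2].max(),'frame',fr(np.array([[cx/1e3,cy/1e3,0]])))
E
```

```text
-72 -1 6 b -6.6 -6.5 z 98.8 101.0 | 
-66 1 48 b 0.2 3.7 z 106.8 107.9 | -66 -1 69 b -5.7 -0.4 z 107.1 107.8 | 
-60 1 91 b 0.2 3.7 z 105.2 107.8 | -60 -1 149 b -6.2 -0.4 z 104.8 108.3 | 
-54 1 45 b 1.9 4.2 z 105.2 106.3 | -54 -1 40 b -6.2 -3.9 z 105.5 106.4 | 
-48 1 39 b 2.4 4.8 z 105.7 106.8 | -48 -1 47 b -6.7 -4.4 z 105.5 106.5 | 
-42 1 51 b 2.4 5.2 z 105.4 106.8 | -42 -1 40 b -7.2 -4.9 z 105.7 106.9 | 
-36 1 49 b 3.0 5.7 z 105.5 106.8 | -36 -1 48 b -7.1 -4.9 z 105.6 107.5 | 
-30 1 51 b 3.4 5.7 z 105.6 107.6 | -30 -1 48 b -7.6 -5.4 z 105.7 107.4 | 
-24 1 43 b 3.5 6.2 z 107.1 108.0 | -24 -1 34 b -7.5 -5.3 z 107.0 108.3 | 
-18 1 41 b 3.4 5.5 z 107.3 108.5 | -18 -1 40 b -6.9 -5.2 z 107.4 108.6 | 
-12 1 55 b 3.3 5.5 z 107.5 119.8 | -12 -1 48 b -6.9 -5.1 z 107.8 119.7 | 
-6 1 63 b 3.2 5.5 z 107.6 118.0 | -6 -1 56 b -6.9 -4.6 z 107.8 117.9 | 
0 1 67 b 2.9 5.5 z 107.9 124.2 | 0 -1 67 b -6.9 -4.5 z 107.9 116.2 | 
6 1 433 b 2.7 19.0 z 117.5 124.9 | 6 -1 419 b -19.9 -4.0 z 117.2 125.0 | 
12 1 90 b 2.6 11.9 z 108.0 124.2 | 12 -1 87 b -13.3 -3.9 z 108.1 123.9 | 
18 1 89 b 1.5 5.4 z 107.4 109.1 
[... 316 characters left out ...]
06.0 107.8 | 
48 1 99 b 7.2 12.2 z 97.9 102.6 | 48 -1 111 b -12.8 -7.9 z 100.3 106.6 | 
54 1 100 b 7.1 12.3 z 94.2 95.6 | 54 -1 103 b -13.0 -7.9 z 94.4 96.7 | 
60 1 86 b 7.5 11.1 z 94.5 95.9 | 60 -1 85 b -11.4 -8.2 z 94.4 96.8 | 
66 1 87 b 7.9 11.4 z 94.4 96.2 | 66 -1 84 b -11.7 -8.3 z 94.3 95.8 | 
72 1 31 b 8.8 10.8 z 94.1 95.2 | 72 -1 33 b -11.1 -9.1 z 94.0 95.3 | 


50 452 mean [0.46329723 0.11245377 0.04203011] circ 463.3130187988281 112.47148132324219 7.418335437774658 z 0.044708659534219736 frame [[90.25867424  2.32553305]]
20 197 mean [0.47466599 0.07856403 0.03296023] circ 474.6296691894531 78.45570373535156 4.9046101570129395 z 0.03467430262005547 frame [[104.52563698 -30.56205542]]
```

View pics/w3z.png

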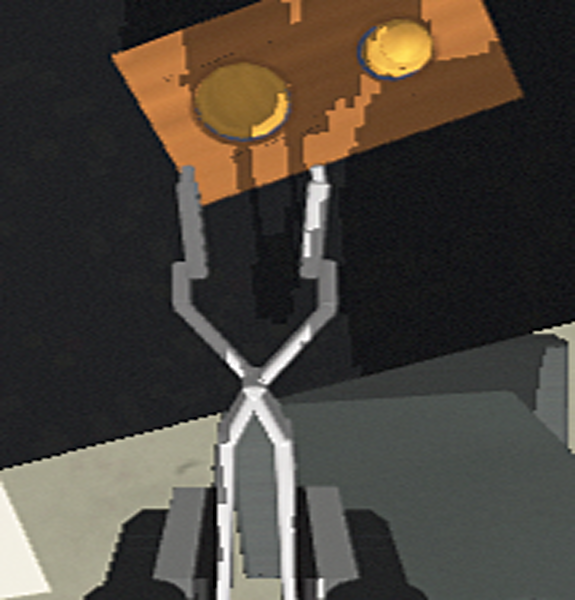

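Call:
{"op": "apply_moves", "data": {"newtons": 30, "rows": [[[15,-1.5,4,0,0,0,0.138],[35,-2.5,4,0,0,0,0.135],[50,-2.5,4,0,0,0,0.135],[58,-2.5,4,0,0,0,0.135],[60.3,-2.5,4,0,0,0,0.135],[60.3,-2.5,4,0,0,0,0.135],[60.3,-2.5,4,0,0,0,0.135]]]}}

```text
time: 8.15
ee_pos: [0.3698, 0.1212, 0.023]
tcp_rot: [-141.4, 89.8, 33.6]
wrist_force: [0.3, -1.2, -0.8]
opening: 0.0118
```

```bash
python3 - <<'E'
from h import *
o,M=state()
p=shot('wrist','w4'); np.savez('w4.npz',**p); P,m=pc(p)
im=p['pixels'][0:250,180:400]; cv2.imwrite('pics/w4z.png',cv2.resize(im[:,:,::-1],None,fx=2.4,fy=2.4,interpolation=cv2.INTER_CUBIC))
T=o['ee_pos'][:2]; f=-M[:2,2]; f/=np.linalg.norm(f); g=np.array([-f[1],f[0]])
ab=np.stack([(P[...,:2]-T)@f,(P[...,:2]-T)@g],-1)*1e3; Z=P[...,2]*1e3
for lo in range(46,84,4):
    for s in(1,-1):
        k=(ab[...,0]>=lo)&(ab[...,0]<lo+4)&(ab[...,1]*s>3)&(ab[...,1]*s<18)&(Z>29)&(Z<60)
        if k.sum(): print(lo,s,k.sum(),'b %.1f %.1f z %.1f'%(ab[k,1].min(),ab[k,1].max(),np.median(Z[k])),end=' | ')
    print()
k=(Z>38)&(Z<46)&(np.hypot(ab[...,0]-94,ab[...,1])<14); X=ab[k]; print('knob',k.sum(),cv2.minEnclosingCircle(X.astype(np.float32)),X.mean(0),np.median(Z[k]))
E
```

```text
t8.15 q [  18.1  -17.3  -30.8   76.3    0.  -156.9] p [369.8 121.2  23. ] yawz 175.03 open 11.77 F [ 0.3 -1.2 -0.8]
tilt x [ 0.0024  0.0016 -1.    ]
46 1 53 b 8.8 12.4 z 41.3 | 46 -1 61 b -12.9 -9.5 z 45.4 | 
50 1 74 b 7.7 12.7 z 36.6 | 50 -1 82 b -13.4 -8.4 z 38.6 | 
54 1 74 b 7.6 12.7 z 34.0 | 54 -1 75 b -13.6 -8.4 z 34.1 | 
58 1 60 b 7.6 11.2 z 34.0 | 58 -1 57 b -11.9 -8.3 z 34.2 | 
62 1 56 b 8.0 11.5 z 34.0 | 62 -1 57 b -11.8 -8.8 z 34.3 | 
66 1 56 b 8.4 11.4 z 34.0 | 66 -1 54 b -12.2 -8.9 z 34.2 | 
70 1 50 b 8.8 11.9 z 33.7 | 70 -1 51 b -12.1 -9.2 z 34.1 | 
74 1 8 b 9.3 10.7 z 33.6 | 74 -1 9 b -11.6 -9.6 z 33.6 | 

82 -1 2 b -4.3 -3.8 z 29.4 | 
knob 942 ((93.81365203857422, -0.6591216325759888), 7.459286689758301) [93.82224795 -0.64001494] 42.047871238764856
```

View pics/w4z.png

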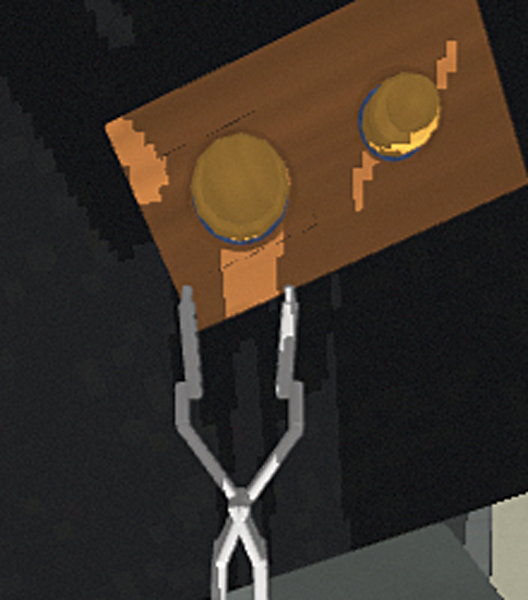

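Call:
{"op": "apply_moves", "data": {"newtons": 30, "rows": [[[0,0.3,-5,0,0,0,0.135],[0,0.4,-11,0,0,0,0.135],[0,0.4,-17,0,0,0,0.135],[0,0.4,-23,0,0,0,0.135],[0,0.4,-27,0,0,0,0.135],[0,0.4,-29,0,0,0,0.135],[0,0.4,-29,0,0,0,0.135],[0,0.4,-29,0,0,0,0.135]]]}}

```text
time: 9.0
ee_pos: [0.3986, 0.1182, 0.023]
tcp_rot: [-139.8, 89.8, 35.3]
wrist_force: [-0.0, -0.2, -0.6]
opening: 0.0122
```

```bash
cat >> h.py <<'E'
def jaws(o,M,name,ka,kz,zj):
    p=shot('wrist',name); P,m=pc(p)
    im=p['pixels'][0:250,180:400]; cv2.imwrite(f'pics/{name}z.png',cv2.resize(im[:,:,::-1],None,fx=2.4,fy=2.4,interpolation=cv2.INTER_CUBIC))
    T=o['ee_pos'][:2]; f=-M[:2,2]; f/=np.linalg.norm(f); g=np.array([-f[1],f[0]])
    ab=np.stack([(P[...,:2]-T)@f,(P[...,:2]-T)@g],-1)*1e3; Z=P[...,2]*1e3
    for lo in range(50,84,4):
        for s in(1,-1):
            k=(ab[...,0]>=lo)&(ab[...,0]<lo+4)&(ab[...,1]*s>1)&(ab[...,1]*s<18)&(Z>zj-1.5)&(Z<zj+4)
            if k.sum(): print(lo,s,k.sum(),'b %.1f %.1f z %.1f'%(ab[k,1].min(),ab[k,1].max(),np.median(Z[k])),end=' | ')
        print()
    k=(Z>kz-2.5)&(Z<kz+5)&(np.hypot(ab[...,0]-ka,ab[...,1])<14); X=ab[k]
    (c,r)=cv2.minEnclosingCircle(X.astype(np.float32)); print('knob',k.sum(),np.round(c,2),round(r,2),X.mean(0).round(2),'z',np.median(Z[k]).round(2))
    c=np.array(c)/1e3; print('knob world',T+f*c[0]+g*c[1]); return p,P,ab,Z
E
python3 - <<'E'
from h import *
o,M=state(); jaws(o,M,'w5',65,42,34)
E
```

```text
t9.00 q [  16.5  -13.3  -27.7   75.5    0.  -158.5] p [398.6 118.2  23. ] yawz 175.03 open 12.19 F [-0.  -0.2 -0.6]
tilt x [ 0.0022  0.0015 -1.    ]
50 1 54 b 7.6 12.7 z 35.1 | 50 -1 34 b -13.4 -8.5 z 34.6 | 
54 1 65 b 7.6 12.7 z 34.2 | 54 -1 76 b -13.6 -8.4 z 34.1 | 
58 1 56 b 8.0 11.1 z 34.2 | 58 -1 53 b -11.9 -8.4 z 34.3 | 
62 1 53 b 8.1 11.5 z 34.2 | 62 -1 56 b -11.9 -8.8 z 34.2 | 
66 1 53 b 8.4 11.4 z 34.0 | 66 -1 52 b -12.2 -9.2 z 34.2 | 
70 1 47 b 8.8 11.9 z 34.1 | 70 -1 49 b -12.2 -9.2 z 34.2 | 
74 1 7 b 9.3 10.7 z 33.9 | 74 -1 8 b -11.6 -9.6 z 34.3 | 


knob 776 [64.95 -0.23] 7.41 [65.2  -0.22] z 42.09
knob world [0.46324624 0.1123914 ]
```

View pics/w5z.png

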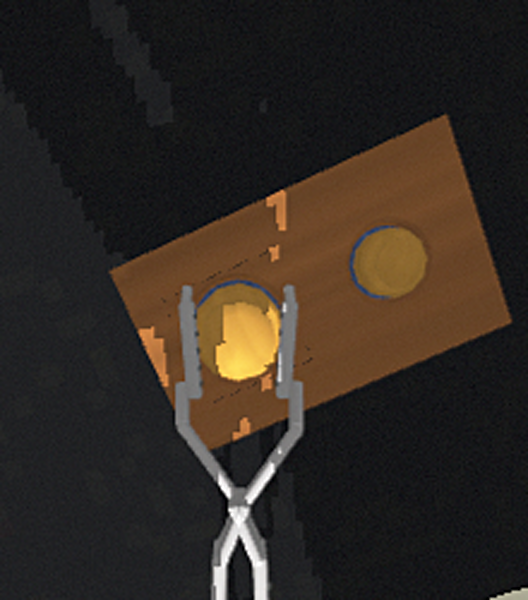

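Call:
{"op": "apply_moves", "data": {"newtons": 30, "rows": [[[0,0,0,0,0,0,0.155],[0,0,0,0,0,0,0.175],[0,0,0,0,0,0,0.19],[0,0,0,0,0,0,0.2],[0,0,0,0,0,0,0.21],[0,0,0,0,0,0,0.212],[0,0,0,0,0,0,0.212]]]}}

```text
time: 9.75
ee_pos: [0.3985, 0.1183, 0.0231]
tcp_rot: [-140.2, 89.8, 34.8]
wrist_force: [-1.2, -0.0, -0.7]
opening: 0.0181
```

```bash
python3 - <<'E'
from h import *
o,M=state(); jaws(o,M,'w6',65,42,34)
E
```

```text
t9.75 q [ 1.650e+01 -1.340e+01 -2.770e+01  7.550e+01  1.000e-01 -1.585e+02] p [398.5 118.3  23.1] yawz 175.04 open 18.15 F [-1.2 -0.  -0.7]
tilt x [ 0.0023  0.0016 -1.    ]
50 1 41 b 4.1 9.1 z 35.7 | 50 -1 20 b -9.4 -4.5 z 34.2 | 
54 1 75 b 3.6 9.2 z 34.1 | 54 -1 74 b -9.4 -4.5 z 34.3 | 
58 1 23 b 4.0 7.1 z 34.5 | 58 -1 25 b -7.9 -4.9 z 34.0 | 
62 1 4 b 7.4 7.5 z 33.4 | 62 -1 4 b -7.9 -7.9 z 33.6 | 
66 1 19 b 5.9 7.9 z 34.0 | 66 -1 19 b -8.3 -6.8 z 34.0 | 
70 1 51 b 4.9 7.9 z 33.9 | 70 -1 52 b -8.3 -5.3 z 34.2 | 
74 1 12 b 5.4 7.3 z 33.5 | 74 -1 11 b -7.2 -5.8 z 34.5 | 


knob 775 [65.26 -0.25] 7.52 [65.53 -0.29] z 42.21
knob world [0.46352912 0.11240096]
```

View pics/w6z.png

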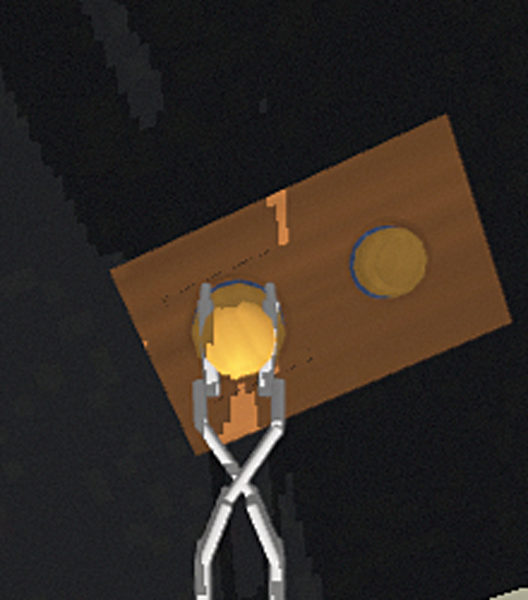

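Call:
{"op": "apply_moves", "data": {"rows": [[[-1,0,0,0,0,0,0.212],[-4,0,0,0,0,0,0.212],[-9,0,0,0,0,0,0.212],[-16,0,0,0,0,0,0.212],[-26,0,0,0,0,0,0.212],[-38,0,0,0,0,0,0.212],[-50,0,0,0,0,0,0.212],[-62,0,0,0,0,0,0.212],[-72,0,0,0,0,0,0.212],[-78,0,0,0,0,0,0.212],[-80,0,0,0,0,0,0.212],[-80,0,0,0,0,0,0.212]]]}}

```text
time: 11.0
ee_pos: [0.3984, 0.1182, 0.1031]
tcp_rot: [-140.6, 89.8, 34.5]
wrist_force: [-0.1, 0.3, -1.1]
opening: 0.0183
```

```bash
python3 - <<'E'
from h import *
o,M=state(); jaws(o,M,'w7',65,122,114)
P=np.vstack([np.load('topP.npy')]);
for n in('top','side'):
    P=np.load(n+'P.npy'); s=(P[:,2]>.045)&(P[:,2]<.055)&(np.hypot(P[:,0]-.63,P[:,1]-.235)<.06); X=P[s]
    c,r=cv2.minEnclosingCircle((X[:,:2]*1e3).astype(np.float32)); print(n,s.sum(),c,r,X.mean(0),np.ptp(X,axis=0),np.median(X[:,2]))
    # left/front boundary radial fit
    from scipy.optimize import least_squares
    h=cv2.convexHull((X[:,:2]*1e3).astype(np.float32))[:,0]
    q=least_squares(lambda v:np.hypot(*(h-v).T)-42,[630,235],loss='soft_l1'); print(q.x,q.fun.round(1))
E
```

```text
t11.00 q [  16.5  -14.6  -19.8   84.6    0.  -158.6] p [398.4 118.2 103.1] yawz 175.04 open 18.33 F [-0.1  0.3 -1.1]
tilt x [ 0.0023  0.0016 -1.    ]
50 1 54 b 4.1 9.2 z 114.7 | 50 -1 29 b -9.4 -4.5 z 114.0 | 
54 1 56 b 3.6 9.2 z 113.2 | 54 -1 54 b -9.5 -4.5 z 113.5 | 
58 1 16 b 4.6 7.1 z 113.1 | 58 -1 18 b -7.9 -5.0 z 113.3 | 
62 1 3 b 7.5 7.5 z 112.8 | 62 -1 3 b -7.9 -7.9 z 113.1 | 
66 1 14 b 5.9 7.5 z 113.1 | 66 -1 17 b -8.3 -6.3 z 113.5 | 
70 1 25 b 5.0 7.9 z 113.0 | 70 -1 29 b -8.3 -5.3 z 113.0 | 
74 1 4 b 5.4 6.9 z 112.7 | 74 -1 3 b -6.8 -5.8 z 112.9 | 


knob 708 [65.21 -0.23] 7.38 [65.24 -0.28] z 120.94
knob world [0.46333084 0.11229486]
top 829 (634.3665771484375, 230.76890563964844) 41.79640579223633 [0.63404854 0.23255029 0.0471436 ] [0.08176061 0.08189691 0.00615198] 0.047017307923992946
[634.3149658  230.47566708] [-0.6 -0.6 -0.6 -0.5 -0.  -0.2 -0.2 -0.2 -0.9  0.1 -0.3 -0.5 -0.3 -0.9
  0.  -0.8 -0.5 -0.6 -1.2 -1.3 -0.6 -0.4 -0.6 -1.5 -0.8 -1.1 -0.6 -0.8
 -0.6 -1.1]
side 275 (629.711181640625, 231.7522430419922) 41.646263122558594 [0.62148631 0.23696429 0.04647531] [0.05402472 0.07889981 0.00540491] 0.046266977859589775
[638.16439807 228.20747184] [ -0.5   1.9   0.    0.3   1.2  -0.4  -0.2  -0.4  -1.2  -1.    0.8   0.6
 -31.3]
```

View pics/w7.png

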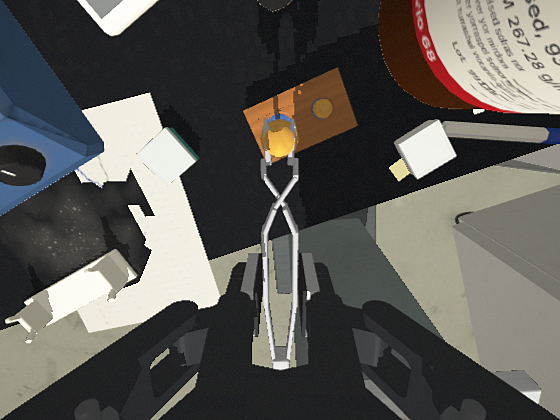

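```bash
python3 - <<'E'
from h import *
P=np.vstack([np.load('topP.npy'),np.load('sideP.npy')])
for psi in(-20,-30,-40):
    f=np.array([np.cos(np.radians(psi)),np.sin(np.radians(psi))]); g=np.array([-f[1],f[0]])
    T=np.array([.634,.231])-.065*f
    for nm,pt,zlo,zhi in(('cam',T+.079*f,.12,.30),('body',T,.13,.40),('arm',T-.05*f,.2,.45)):
        k=(P[:,2]>zlo)&(P[:,2]<zhi)&(P[:,0]>.4); d=np.hypot(*(P[k,:2]-pt).T); i=d.argsort()[:1]; print(psi,nm,pt.round(3),d[i].round(3),P[k][i].round(3))
    k=(P[:,2]>.05)&(P[:,2]<.13)&(np.hypot(P[:,0]-T[0],P[:,1]-T[1])<.1); X=P[k]; a=np.c_[(X[:,:2]-T)@f,(X[:,:2]-T)@g,X[:,2]]*1e3
    k=(a[:,1]>0)&(abs(a[:,0])<16); print('fingers: min lateral',a[k,1].min() if k.any() else None)
E
```

```text
-20 cam [0.647 0.226] [0.041] [[0.632 0.188 0.164]]
-20 body [0.573 0.253] [0.059] [[0.595 0.198 0.219]]
-20 arm [0.526 0.27 ] [0.1] [[0.595 0.198 0.219]]
fingers: min lateral 46.57377639881808
-30 cam [0.646 0.224] [0.039] [[0.632 0.188 0.164]]
-30 body [0.578 0.264] [0.067] [[0.599 0.2   0.218]]
-30 arm [0.534 0.289] [0.109] [[0.595 0.198 0.219]]
fingers: min lateral 40.20409383979632
-40 cam [0.645 0.222] [0.036] [[0.632 0.188 0.164]]
-40 body [0.584 0.273] [0.075] [[0.599 0.2   0.218]]
-40 arm [0.546 0.305] [0.118] [[0.595 0.198 0.219]]
fingers: min lateral 38.17524291226409
```

Call:
{"op": "apply_moves", "data": {"rows": [[[0,-3,-3,0.01,0,0,0.212],[0,-9,-9,0.03,0,0,0.212],[0,-18,-19,0.06,0,0,0.212],[0,-30,-31,0.09,0,0,0.212],[0,-44,-45,0.125,0,0,0.212],[0,-58,-60,0.16,0,0,0.212],[0,-72,-75,0.195,0,0,0.212],[0,-86,-90,0.23,0,0,0.212],[0,-100,-104,0.265,0,0,0.212],[0,-114,-118,0.3,0,0,0.212],[0,-127,-132,0.34,0,0,0.212],[0,-139,-144,0.375,0,0,0.212],[0,-149,-154,0.405,0,0,0.212],[0,-156,-161,0.425,0,0,0.212],[0,-159.5,-165,0.435,0,0,0.212],[0,-160.3,-166,0.437,0,0,0.212],[0,-160.3,-166,0.437,0,0,0.212]]]}}

```text
time: 12.75
ee_pos: [0.5773, 0.2634, 0.1032]
tcp_rot: [-109.2, 89.9, 40.8]
wrist_force: [-0.4, 0.0, -0.5]
opening: 0.0181
```

```bash
python3 - <<'E'
from h import *
o,M=state(); p,P,ab,Z=jaws(o,M,'w8',65,122,114); print(o['torque'])
np.savez('w8.npz',**p)
k=(Z>43)&(Z<50)&(np.hypot(P[...,0]-.634,P[...,1]-.231)<.06); X=P[k][:,:2]*1e3
print(k.sum(),cv2.minEnclosingCircle(X.astype(np.float32)),np.median(Z[k]))
for l in['balance_pan','weight_50']:
  r=cams.find_in(l,p); print(l,[(np.round(d['at'],4).tolist(),round(d['confidence'],2)) for d in r[:2]])
E
```

```text
t12.75 q [  24.5   15.7   10.7   84.9    0.  -125.5] p [577.3 263.4 103.2] yawz 150.01 open 18.13 F [-0.4  0.  -0.5]
tilt x [ 0.0015  0.0013 -1.    ]
50 1 44 b 4.4 9.5 z 115.3 | 50 -1 22 b -9.2 -4.2 z 115.5 | 
54 1 56 b 3.9 9.5 z 113.1 | 54 -1 61 b -9.2 -4.2 z 113.6 | 
58 1 18 b 4.9 7.4 z 113.3 | 58 -1 25 b -7.6 -4.7 z 113.2 | 
62 1 4 b 7.4 7.8 z 112.9 | 62 -1 5 b -7.7 -7.1 z 113.0 | 
66 1 15 b 5.7 7.8 z 113.2 | 66 -1 18 b -8.0 -5.5 z 113.0 | 
70 1 19 b 1.3 7.7 z 113.0 | 70 -1 27 b -8.0 -5.1 z 113.0 | 
74 1 4 b 5.7 7.1 z 112.8 | 74 -1 5 b -7.0 -6.0 z 113.2 | 


knob 710 [65.39 -0.07] 7.43 [65.57 -0.  ] z 120.91
knob world [0.63392222 0.23061189]
[-0.01676452  0.08695826 -0.00262402]
10008 ((634.75244140625, 221.6122283935547), 50.69865417480469) 46.55110248038278
balance_pan [([0.641, 0.2273, 0.0462], 0.73), ([0.4601, 0.2071, 0.0214], 0.62)]
weight_50 [([0.6348, 0.2319, 0.1226], 0.8)]
```

View pics/w8.png

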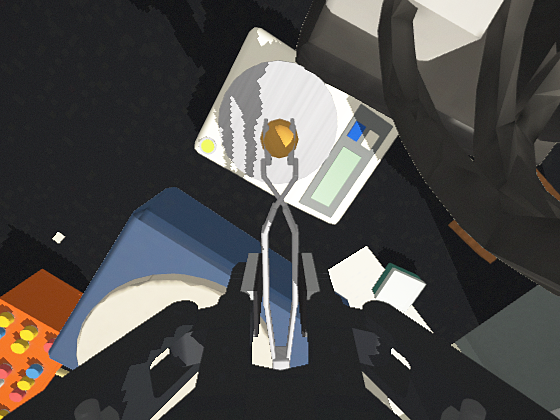

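```bash
python3 - <<'E'
from h import *
p=dict(np.load('w8.npz')); P,m=pc(p); Z=P[...,2]
k=((Z>.0425)&(Z<.05)&(np.hypot(P[...,0]-.634,P[...,1]-.231)<.055)).astype(np.uint8)
n,lab,st,ce=cv2.connectedComponentsWithStats(cv2.morphologyEx(k,cv2.MORPH_OPEN,np.ones((5,5),np.uint8)))
i=1+st[1:,4].argmax(); X=P[lab==i]; c,r=cv2.minEnclosingCircle((X[:,:2]*1e3).astype(np.float32)); print(st[i],c,r,np.median(X[:,2]))
h=cv2.convexHull((X[:,:2]*1e3).astype(np.float32))[:,0]
from scipy.optimize import least_squares
q=least_squares(lambda v:np.hypot(*(h-v[:2]).T)-42,[634,231],loss='soft_l1'); print(q.x,q.fun.round(1))
v=p['pixels'][:,:,::-1].copy(); t=np.linspace(0,6.283,60); w=np.c_[q.x[0]/1e3+.042*np.cos(t),q.x[1]/1e3+.042*np.sin(t),0*t+.0465]
cv2.polylines(v,[proj(p,w).astype(np.int32)],True,(0,0,255),1); cv2.imwrite('pics/w8c.png',cv2.resize(v[20:260,160:440],None,fx=2,fy=2))
E
```

```text
[ 218   61  120  119 9224] (636.9058227539062, 229.9911346435547) 42.153282165527344 0.046549668730705776
[636.96046999 230.31124514] [-0.2 -0.2 -0.1 -0.  -0.2 -0.3 -0.2 -0.2 -0.1 -0.3 -0.2 -0.2 -0.4 -0.2
 -0.3 -0.2 -0.2 -0.4 -0.4 -0.2 -0.4 -1.4 -0.7  0.2 -0.5 -0.5 -0.3 -0.2
 -0.3 -0.3 -0.3 -0.4 -0.5 -0.4 -0.5 -0.5 -0.4 -0.3  0.4  0.3  0.  -0.2
 -0.5 -0.5 -0.6 -0.6  0.  -0.  -0.4]
```

View pics/w8c.png

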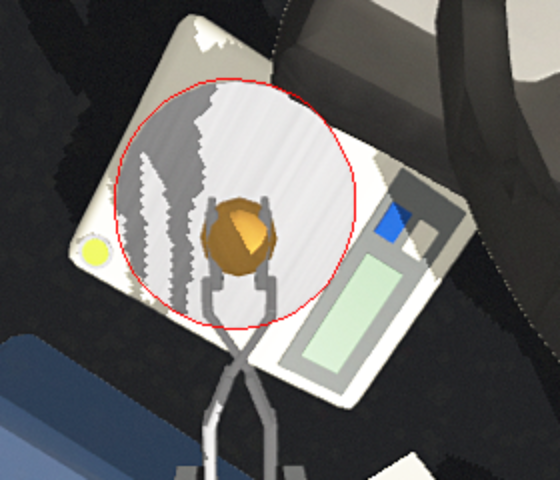

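Call:
{"op": "apply_moves", "data": {"rows": [[[4,-1,-2,0,0,0,0.212],[10,-1.2,-2.8,0,0,0,0.212],[18,-1.2,-2.8,0,0,0,0.212],[26,-1.2,-2.8,0,0,0,0.212],[33,-1.2,-2.8,0,0,0,0.212],[38,-1.2,-2.8,0,0,0,0.212],[41,-1.2,-2.8,0,0,0,0.212],[42.5,-1.2,-2.8,0,0,0,0.212],[43,-1.2,-2.8,0,0,0,0.212],[43,-1.2,-2.8,0,0,0,0.212],[43,-1.2,-2.8,0,0,0,0.212]]]}}

```text
time: 14.0
ee_pos: [0.5807, 0.2629, 0.0617]
tcp_rot: [-121.6, 89.8, 28.4]
wrist_force: [-2.8, -2.4, 7.4]
opening: 0.0183
```

```bash
python3 - <<'E'
from h import *
o,M=state(); p,P,ab,Z=jaws(o,M,'w9',65,78,70); print(o['torque'])
k=(Z>42)&(Z<50)&(np.hypot(P[...,0]-.637,P[...,1]-.230)<.04)&(np.hypot(P[...,0]-.637,P[...,1]-.230)>.015); print(np.median(Z[k]))
p=shot('side','s9')
r=shot('side','s9b')['pixels'][150:260,270:370,::-1]; cv2.imwrite('pics/s9z.png',cv2.resize(r,None,fx=5,fy=5))
E
```

```text
t14.00 q [  24.4   16.3    6.9   80.3    0.  -125.7] p [580.7 262.9  61.7] yawz 150.00 open 18.28 F [-2.8 -2.4  7.4]
tilt x [ 0.0035  0.0019 -1.    ]
50 1 46 b 4.5 9.7 z 69.9 | 50 -1 43 b -8.9 -4.3 z 70.1 | 
54 1 4 b 6.0 7.6 z 68.6 | 54 -1 7 b -6.8 -4.3 z 68.7 | 


66 1 2 b 3.7 6.2 z 73.8 | 




knob 642 [63.05  0.77] 7.32 [62.77  0.51] z 76.88
knob world [0.6356842  0.23205122]
[-0.33869705  0.42753076  0.06123794]
46.55399908439828
```

View pics/w9z.png

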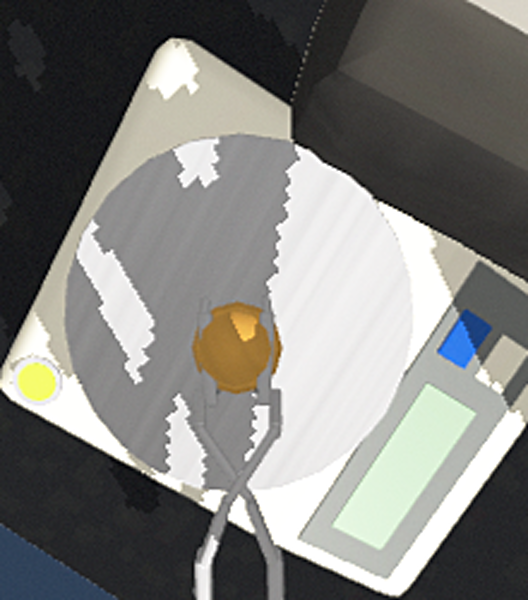

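View pics/s9.png

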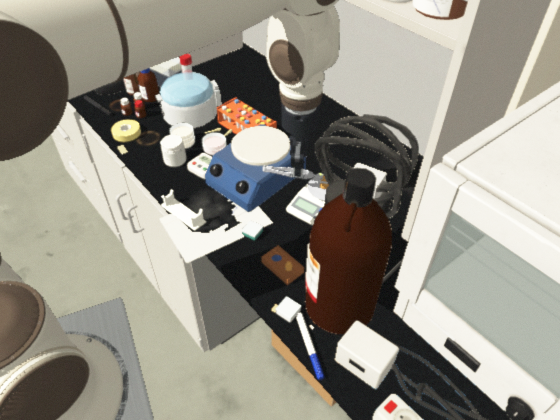

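Call:
{"op": "apply_moves", "data": {"rows": [[[-3,0,0,0,0,0,0.212],[-8,0,0,0,0,0,0.212],[-16,0,0,0,0,0,0.212],[-26,0,0,0,0,0,0.212],[-36,0,0,0,0,0,0.212],[-42,0,0,0,0,0,0.212],[-42,0,0,0,0,0,0.212]]]}}

```text
time: 14.85
ee_pos: [0.5812, 0.2632, 0.1053]
tcp_rot: [-122.3, 89.7, 27.7]
wrist_force: [-0.2, -0.4, -0.4]
opening: 0.0183
```

```bash
python3 - <<'E'
from h import *
o,M=state(); p,P,ab,Z=jaws(o,M,'w10',63,121,113); print(o['torque'])
np.savez('w10.npz',**p)
b=(abs(ab[...,1])<12)&(Z>90)&(Z<118)
for lo in range(-72,40,8):
    k=b&(ab[...,0]>=lo)&(ab[...,0]<lo+8); 
    if k.sum(): print(lo,k.sum(),np.percentile(Z[k],[10,50,90]).round(1), ab[k][:,1].min().round(1),ab[k][:,1].max().round(1))
# hotplate edge and cables from fixed + wrist views
Q=np.vstack([np.load('topP.npy'),np.load('sideP.npy')]); w8=dict(np.load('w8.npz')); P8,m8=pc(w8); 
Q=np.vstack([Q,P8[:240][m8[:240]]]); 
for x in np.arange(.44,.67,.01):
    k=(abs(Q[:,0]-x)<.006)&(Q[:,1]>.22)&(Q[:,1]<.36)&(Q[:,2]<.12)
    a=[]
    for zt in(.055,.07,.08): 
        kk=k&(Q[:,2]>zt); a.append(Q[kk,1].min().round(3) if kk.any() else None)
    kc=(abs(Q[:,0]-x)<.006)&(Q[:,1]>.0)&(Q[:,1]<.26)&(Q[:,2]>.1)&(Q[:,2]<.4); 
    i=Q[kc,1].argmax() if kc.any() else None
    print('%.2f'%x,'hot',a,'cable',Q[kc][i].round(3) if kc.any() else None)
E
```

```text
t14.85 q [  24.4   15.9   11.2   84.9    0.  -125.6] p [581.2 263.2 105.3] yawz 150.00 open 18.33 F [-0.2 -0.4 -0.4]
tilt x [ 0.0054  0.0028 -1.    ]
50 1 41 b 4.5 9.3 z 112.7 | 50 -1 36 b -9.5 -4.3 z 113.6 | 
54 1 4 b 4.5 6.6 z 111.7 | 54 -1 2 b -6.8 -5.3 z 111.8 | 

62 -1 2 b -6.6 -6.6 z 117.0 | 
66 1 4 b 2.3 4.7 z 116.7 | 66 -1 4 b -6.6 -1.6 z 116.4 | 




knob 547 [62.92 -0.23] 7.28 [ 6.253e+01 -4.000e-02] z 119.46
knob world [0.6355329  0.23151364]
[0.03693581 0.00736814 0.05155495]
-72 77 [ 98.6 103.8 104.8] 4.0 12.0
-64 66 [ 99.3 103.3 104.4] 8.5 11.9
-56 16 [ 95.8 100.  102.5] 10.9 12.0
16 1 [116.2 116.2 116.2] -7.7 -7.7
24 7 [116.6 117.4 117.9] -6.5 5.1
0.44 hot [np.float64(0.278), np.float64(0.288), np.float64(0.36)] cable None
0.45 hot [np.float64(0.273), np.float64(0.274), np.float64(0.287)] cable None
0.46 hot [np.float64(0.263), np.float64(0.273), np.float64(0.284)] cable None
0.47 hot [np.float64(0.26), np.float64(0.27), np.float64(0.287)] cable [0.476 0.011 0.134]
0.48 hot [np.float64(0.259), np.float64(0.265), np.float64(0.271)] cable [0.486 0.021 0.171]
0.49 hot [np
[... 968 characters left out ...]
loat64(0.245)] cable [0.595 0.26  0.121]
0.60 hot [np.float64(0.243), np.float64(0.243), np.float64(0.243)] cable [0.601 0.26  0.12 ]
0.61 hot [np.float64(0.243), np.float64(0.243), np.float64(0.243)] cable [0.604 0.255 0.121]
0.62 hot [np.float64(0.226), np.float64(0.226), np.float64(0.226)] cable [0.623 0.247 0.119]
0.63 hot [np.float64(0.22), np.float64(0.22), np.float64(0.22)] cable [0.624 0.246 0.121]
0.64 hot [np.float64(0.22), np.float64(0.22), np.float64(0.22)] cable [0.634 0.241 0.105]
0.65 hot [np.float64(0.231), np.float64(0.231), np.float64(0.231)] cable [0.644 0.234 0.112]
0.66 hot [None, None, None] cable [0.666 0.177 0.104]
0.67 hot [None, None, None] cable [0.676 0.182 0.106]
```

View pics/w10.png

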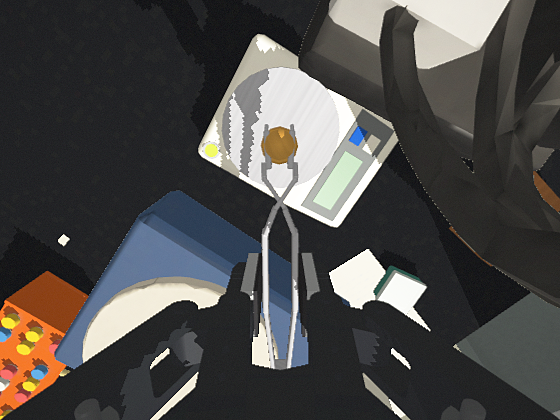

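```bash
python3 - <<'E'
from h import *
Q=[np.load('topP.npy'),np.load('sideP.npy')]
p=dict(np.load('w8.npz')); P,m=pc(p); P=P[:,380:]; Q.append(P[m[:,380:]]); Q=np.vstack(Q); Q=Q[(Q[:,2]>.08)&(Q[:,2]<.43)&(Q[:,1]<.24)&(Q[:,0]>.45)]
J=np.array([.637,.230])
for psi in(-10,-14,-18,-30):
    f=np.array([np.cos(np.radians(psi)),np.sin(np.radians(psi))]); g=np.array([-f[1],f[0]]); O=J-.064*f
    a=np.c_[(Q[:,:2]-O)@f,(Q[:,:2]-O)@g]*1e3; print(psi,O.round(3))
    for zl in range(80,420,40):
        s=(Q[:,2]*1e3>=zl)&(Q[:,2]*1e3<zl+40); r=[]
        for al in(-60,-40,-20,0,20,40,60,80,100):
            k=s&(a[:,0]>=al)&(a[:,0]<al+20)&(a[:,1]>-120); r.append('%4d'%a[k,1].max() if k.any() else '   .')
        print('  z',zl,r)
p=shot('side','s10'); im=p['pixels'][0:260,230:440,::-1]; cv2.imwrite('pics/s10z.png',cv2.resize(im,None,fx=2.3,fy=2.3,interpolation=cv2.INTER_CUBIC))
E
```

```text
-10 [0.574 0.241]
  z 80 ['   .', '   .', '-119', '-101', ' -80', ' -60', ' -46', ' -26', ' -28']
  z 120 ['   .', '   .', '   .', '   .', ' -64', ' -47', ' -39', ' -45', ' -45']
  z 160 ['   .', '  -6', '  -7', ' -13', ' -35', ' -35', ' -39', '   .', '   .']
  z 200 ['   .', ' -12', '  -5', '  -4', ' -33', ' -34', '   .', '   .', '   .']
  z 240 ['   .', '   .', '   .', ' -67', ' -39', ' -36', ' -44', ' -56', ' -62']
  z 280 ['   .', '   .', '   .', '   .', '-119', ' -99', ' -95', ' -62', ' -65']
  z 320 ['   .', '   .', '   .', '   .', '   .', '   .', '   .', '   .', '   .']
  z 360 ['   .', '   .', '   .', '   .', '   .', '   .', '   .', '   .', '   .']
  z 400 ['   .', '   .', '   .', '   .', '   .', '   .', '   .', '   .', '   .']
-14 [0.575 0.245]
  z 80 ['   .', '   .', '   .', '-110', ' -87', ' -79', ' -45', ' -24', ' -25']
  z 120 ['   .', '   .', '   .', '   .', ' -76', ' -47', ' -39', ' -43', ' -42']
  z 160 ['   .', ' -12', ' -13', ' -17', ' -52', ' -36', ' -39', '   .', '   .']
  z 200 ['   .', ' -18', ' -10', '  -8', ' -35', ' -35', '   .', '   .', '   .']
  z 240 ['   
[... 1183 characters left out ...]
 .', '   .', '   .', '-101', ' -80', ' -41', ' -13']
  z 120 ['   .', '   .', '   .', '   .', '   .', ' -70', ' -37', ' -37', ' -35']
  z 160 ['   .', '   .', ' -35', ' -34', ' -74', ' -40', ' -37', ' -37', '   .']
  z 200 ['   .', '   .', ' -41', ' -24', ' -69', ' -40', ' -45', '   .', '   .']
  z 240 ['   .', '   .', '   .', '   .', ' -82', ' -41', ' -41', ' -43', ' -45']
  z 280 ['   .', '   .', '   .', '   .', '   .', '   .', '   .', ' -90', ' -48']
  z 320 ['   .', '   .', '   .', '   .', '   .', '   .', '   .', '   .', '   .']
  z 360 ['   .', '   .', '   .', '   .', '   .', '   .', '   .', '   .', '   .']
  z 400 ['   .', '   .', '   .', '   .', '   .', '   .', '   .', '   .', '  42']
```

View pics/s10z.png

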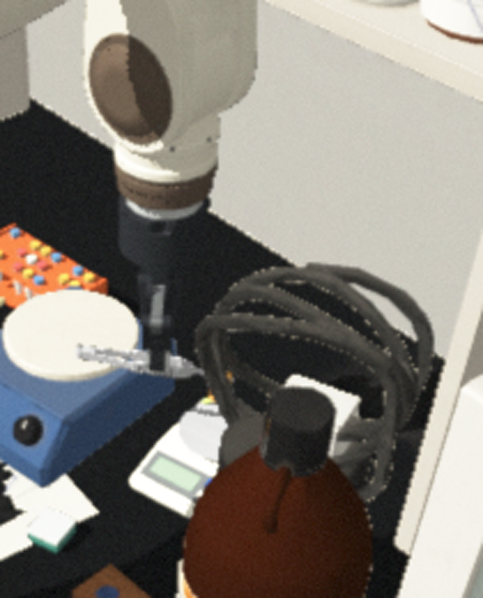

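```bash
python3 - <<'E'
from h import *
Q=[np.load('topP.npy'),np.load('sideP.npy')]
for n,r,c in(('w8',230,395),('w10',230,395)):
    p=dict(np.load(n+'.npz')); P,m=pc(p); Q.append(P[:r,c:][m[:r,c:]]); Q.append(P[200:300,180:255][m[200:300,180:255]])
Q=np.vstack(Q); H=Q[(Q[:,2]>.06)&(Q[:,2]<.1)&(Q[:,1]>.24)&(Q[:,0]>.4)&(Q[:,0]<.57)&(Q[:,1]<.4)]
C=Q[(Q[:,2]>.125)&(Q[:,2]<.43)&(Q[:,1]<.22)&(Q[:,0]>.45)&(Q[:,1]>.06)]
n=np.array([.39,-.92])
for sh in(0,4,7):
  J=np.array([.637,.230])+n*sh/1e3
  for psi in(-8,-12,-16,-20,-30):
    f=np.array([np.cos(np.radians(psi)),np.sin(np.radians(psi))]); g=np.array([-f[1],f[0]]); O=J-.063*f
    a=np.c_[(H[:,:2]-J)@f,(H[:,:2]-J)@g]*1e3; k=(a[:,0]>-138); tb=a[k,1].min()
    c=np.c_[(C[:,:2]-O)@f,(C[:,:2]-O)@g]*1e3; z=C[:,2]*1e3; c[:,0]+=(z-77)*np.tan(np.radians(3.4))
    d=np.hypot(c[:,0],c[:,1]); i=d.argmin(); box=np.maximum(abs(c[:,0])-38,abs(c[:,1])-42.5); j=box.argmin()
    cm=np.hypot(c[:,0]-79,c[:,1])[(z>190)&(z<270)].min()
    print(sh,psi,'tail-hot lateral %.1f'%tb,'body radial %.1f'%d[i],c[i].round(0),z[i].round(0),'box gap %.1f'%box[j],c[j].round(0),z[j].round(0),'cam %.1f'%cm)
E
```

```text
0 -8 tail-hot lateral 22.3 body radial 50.7 [ 34. -38.] 219.0 box gap -4.0 [ 34. -38.] 219.0 cam 43.3
0 -12 tail-hot lateral 13.0 body radial 54.4 [ 37. -40.] 219.0 box gap -1.3 [ 37. -40.] 219.0 cam 42.9
0 -16 tail-hot lateral 4.1 body radial 58.1 [ 40. -43.] 219.0 box gap 1.6 [ 40. -43.] 219.0 cam 42.6
0 -20 tail-hot lateral -5.5 body radial 61.7 [ 43. -45.] 219.0 box gap 4.4 [ 42. -47.] 214.0 cam 42.2
0 -30 tail-hot lateral -34.4 body radial 70.1 [ 53. -45.] 218.0 box gap 12.6 [ 51. -53.] 211.0 cam 41.2
4 -8 tail-hot lateral 26.4 body radial 46.8 [ 32. -34.] 219.0 box gap -6.4 [ 31. -36.] 214.0 cam 41.2
4 -12 tail-hot lateral 16.8 body radial 50.5 [ 34. -37.] 219.0 box gap -3.7 [ 34. -39.] 214.0 cam 40.9
4 -16 tail-hot lateral 8.4 body radial 54.1 [ 37. -39.] 219.0 box gap -1.2 [ 37. -41.] 214.0 cam 40.5
4 -20 tail-hot lateral -1.2 body radial 57.7 [ 40. -42.] 219.0 box gap 1.7 [ 40. -44.] 214.0 cam 40.2
4 -30 tail-hot lateral -26.6 body radial 66.1 [ 50. -43.] 218.0 box gap 9.4 [ 47. -51.] 211.0 cam 39.2
7 -8 tail-hot lateral 29.0 body radial 43.9 [ 30. -32.] 219.0 box gap -8.3 [ 30. -34.] 214.0 cam 39.9
7 -12 tail-hot lateral 20.3 body radial 47.5 [ 33. -34.] 219.0 box gap -5.8 [ 32. -36.] 214.0 cam 39.6
7 -16 tail-hot lateral 12.3 body radial 51.1 [ 35. -37.] 219.0 box gap -3.2 [ 35. -39.] 214.0 cam 39.2
7 -20 tail-hot lateral 2.8 body radial 54.7 [ 38. -40.] 219.0 box gap -0.4 [ 38. -41.] 214.0 cam 38.8
7 -30 tail-hot lateral -23.1 body radial 63.1 [ 48. -41.] 218.0 box gap 7.0 [ 45. -49.] 211.0 cam 37.9
```

```bash
python3 -c "
from scipy.spatial.transform import Rotation as R
print((R.from_rotvec([-.314,0,0])*R.from_rotvec([0,.073,0])).as_rotvec())"
```

```text
[-0.31386009  0.07239911 -0.01146098]
```

Call:
{"op": "apply_moves", "data": {"rows": [[[0,2,0,-0.03,0.007,-0.001,0.212],[0,5,-0.5,-0.08,0.018,-0.003,0.212],[0,9,-1,-0.14,0.032,-0.005,0.212],[0,13,-1.7,-0.2,0.046,-0.007,0.212],[0,16,-2,-0.26,0.06,-0.009,0.212],[0,19,-2.5,-0.3,0.07,-0.011,0.212],[0,19.7,-2.6,-0.314,0.072,-0.011,0.212],[0,19.7,-2.6,-0.314,0.072,-0.011,0.212]]]}}

```text
time: 15.75
ee_pos: [0.5727, 0.2444, 0.1035]
tcp_rot: [-178.4, 85.7, -10.4]
wrist_force: [0.8, 0.1, -0.3]
opening: 0.0183
```

```bash
cat > prof.py <<'E'
from h import *
def prof(ab,Z,zc,z):
    b=(abs(ab[...,1])<14)&(Z>zc+8)&(Z<zc+32)
    for lo in range(-76,52,8):
        r=[]
        for s in(1,-1):
            k=b&(ab[...,0]>=lo)&(ab[...,0]<lo+8)&(ab[...,1]*s>0)
            r.append((k.sum(),np.median(Z[k]).round(1)) if k.sum()>3 else None)
        if any(r): print(lo,r)
E
python3 - <<'E'
from prof import *
o,M=state(); p,P,ab,Z=jaws(o,M,'w11',62,124,116); print(o['torque'])
np.savez('w11.npz',**p)
zc=o['ee_pos'][2]*1e3; print('--now'); prof(ab,Z,zc,0)
p3=dict(np.load('w3.npz')); P3,_=pc(p3); f=-np.array([np.cos(np.radians(174.95)),np.sin(np.radians(174.95))]); g=np.array([-f[1],f[0]]); T=[.3732,.1181]
print('--w3'); prof(np.stack([(P3[...,:2]-T)@f,(P3[...,:2]-T)@g],-1)*1e3,P3[...,2]*1e3,83.3,0)
E
```

```text
t15.75 q [  24.3   10.3    4.2   80.4   -2.5 -143.8] p [572.7 244.4 103.5] yawz 168.00 open 18.27 F [ 0.8  0.1 -0.3]
tilt x [ 0.0741 -0.0136 -0.9972]
50 1 7 b 6.9 9.0 z 115.0 | 50 -1 18 b -9.6 -7.4 z 116.0 | 

58 1 1 b 6.6 6.6 z 119.8 | 
62 1 1 b 6.0 6.0 z 119.8 | 62 -1 7 b -7.2 -6.2 z 119.9 | 
66 1 5 b 1.1 4.5 z 119.9 | 66 -1 5 b -4.8 -1.3 z 119.9 | 




knob 458 [61.81 -0.52] 7.18 [61.48 -0.42] z 122.24
knob world [0.63308489 0.23101902]
[-0.00878404  0.12349433 -0.01742703]
--now
-68 [(np.int64(32), np.float64(125.0)), (np.int64(53), np.float64(125.1))]
-60 [(np.int64(70), np.float64(130.3)), (np.int64(79), np.float64(130.1))]
-52 [(np.int64(76), np.float64(130.1)), (np.int64(80), np.float64(130.1))]
-44 [(np.int64(80), np.float64(129.8)), (np.int64(72), np.float64(129.7))]
-36 [(np.int64(72), np.float64(129.4)), (np.int64(83), np.float64(129.2))]
-28 [(np.int64(81), np.float64(129.9)), (np.int64(76), np.float64(130.0))]
-20 [(np.int64(102), np.float64(129.9)), (np.int64(99), np.float64(130.0))]
-12 [(np.int64(91), np.float64(129.7)), (np.int64(102), np.float64(129.7))]
-4 [(np.in
[... 988 characters left out ...]
4(54), np.float64(106.1))]
-20 [(np.int64(61), np.float64(107.3)), (np.int64(54), np.float64(107.4))]
-12 [(np.int64(63), np.float64(107.4)), (np.int64(52), np.float64(107.7))]
-4 [(np.int64(73), np.float64(107.5)), (np.int64(75), np.float64(107.7))]
4 [(np.int64(165), np.float64(110.4)), (np.int64(155), np.float64(108.7))]
12 [(np.int64(98), np.float64(107.6)), (np.int64(95), np.float64(107.8))]
20 [(np.int64(126), np.float64(107.4)), (np.int64(136), np.float64(107.6))]
28 [(np.int64(85), np.float64(104.5)), (np.int64(98), np.float64(106.4))]
36 [(np.int64(97), np.float64(101.8)), (np.int64(101), np.float64(106.0))]
44 [(np.int64(110), np.float64(101.2)), (np.int64(120), np.float64(105.2))]
```

View pics/w11.png

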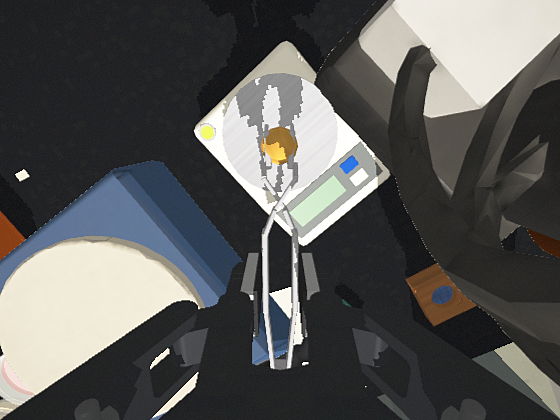

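```bash
python3 - <<'E'
from h import *
def plane(n,c,z,rr=.0055):
    p=dict(np.load(n)); P,m=pc(p); X=P[(np.hypot(P[...,0]-c[0],P[...,1]-c[1])<rr)&(abs(P[...,2]-z)<.006)]
    A=np.c_[X[:,:2]-c,np.ones(len(X))]; s,_,_,_=np.linalg.lstsq(A,X[:,2],rcond=None)
    r=X[:,2]-A@s; print(n,len(X),'slope deg',np.degrees(np.arctan(s[:2])).round(2),'rms',r.std()*1e3, 'z0',s[2]); return s
from math import *
for n,c,z,psi in(('w3.npz',(.4633,.1124),.042,-5),('w4.npz',(.4633,.1124),.042,-5),('w8.npz',(.6339,.2306),.121,-30),('w10.npz',(.6355,.2315),.1195,-30),('w11.npz',(.6331,.2310),.1222,-12)):
    s=plane(n,c,z); f=[cos(radians(psi)),sin(radians(psi))]; print('   along f %.2f lateral %.2f'%(degrees(s[0]*f[0]+s[1]*f[1]),degrees(-s[0]*f[1]+s[1]*f[0])))
E
```

```text
w3.npz 251 slope deg [1.05 1.71] rms 0.7309166100656926 z0 0.04249443562888466
   along f 0.89 lateral 1.80
w4.npz 529 slope deg [ 0.03 -0.34] rms 0.6715140116152115 z0 0.0424554203759204
   along f 0.06 lateral -0.34
w8.npz 431 slope deg [0.04 1.43] rms 0.6256992186335856 z0 0.12120365987236868
   along f -0.68 lateral 1.26
w10.npz 412 slope deg [-5.43  3.58] rms 0.6437313062105968 z0 0.11958949832694904
   along f -6.51 lateral 0.38
w11.npz 405 slope deg [-2.6   0.71] rms 0.6232393260666874 z0 0.12219555522749147
   along f -2.69 lateral 0.16
```

```bash
python3 - <<'E'
import cv2,numpy as np
p=dict(np.load('w11.npz')); im=p['pixels'][60:260,190:390,::-1]; cv2.imwrite('pics/w11z.png',cv2.resize(im,None,fx=2.9,fy=2.9,interpolation=cv2.INTER_CUBIC))
E
```

```text
(no output)
```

View pics/w11z.png

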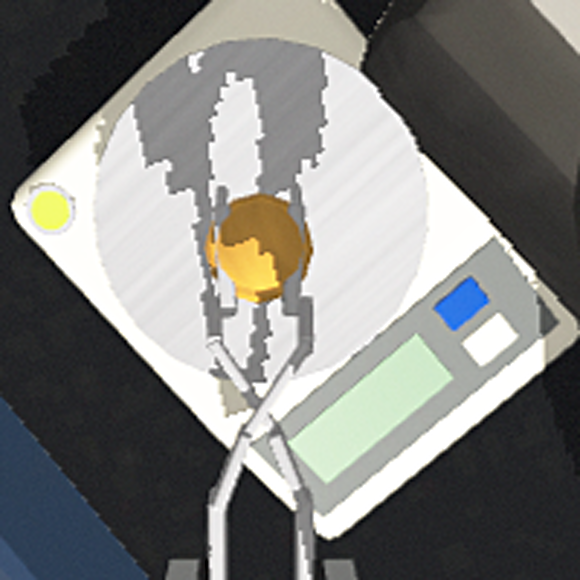

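Call:
{"op": "apply_moves", "data": {"rows": [[[0,-0.2,-0.5,0,0.012,0,0.212],[0,-0.4,-1,0,0.03,0,0.212],[0,-0.6,-1.5,0,0.045,0,0.212],[0,-0.6,-1.5,0,0.045,0,0.212],[0,-0.6,-1.5,0,0.045,0,0.212]]]}}

```text
time: 16.3
ee_pos: [0.5743, 0.2449, 0.1038]
tcp_rot: [-178.9, 83.1, -10.9]
wrist_force: [0.1, 0.0, -1.3]
opening: 0.0183
```

```bash
cat >> h.py <<'E'
def plane(P,c,z,psi,rr=.0055):
    X=P[(np.hypot(P[...,0]-c[0],P[...,1]-c[1])<rr)&(abs(P[...,2]-z)<.006)]
    A=np.c_[X[:,:2]-c,np.ones(len(X))]; s=np.linalg.lstsq(A,X[:,2],rcond=None)[0]
    f=[np.cos(np.radians(psi)),np.sin(np.radians(psi))]; print('tilt f %.2f lat %.2f z %.2f'%(np.degrees(s[0]*f[0]+s[1]*f[1]),np.degrees(-s[0]*f[1]+s[1]*f[0]),s[2]*1e3))
E
python3 - <<'E'
from prof import *
o,M=state(); p,P,ab,Z=jaws(o,M,'w12',61,125,117); print(o['torque'])
np.savez('w12.npz',**p)
prof(ab,Z,o['ee_pos'][2]*1e3,0)
k=(Z>120)&(Z<128)&(np.hypot(ab[...,0]-61,ab[...,1])<9); c=P[k].mean(0); plane(P,c[:2],c[2],-12)
# hotplate lateral
k=(Z>60)&(Z<112)&(ab[...,1]>5)&(ab[...,0]<20)&(ab[...,0]>-140)
for lo in range(-76,30,10):
    kk=k&(ab[...,0]>=lo)&(ab[...,0]<lo+10)
    if kk.any(): print('hot',lo,ab[kk][:,1].min().round(1))
p=shot('side','s12'); im=p['pixels'][0:260,230:440,::-1]; cv2.imwrite('pics/s12z.png',cv2.resize(im,None,fx=2.3,fy=2.3,interpolation=cv2.INTER_CUBIC))
E
```

```text
t16.30 q [  25.1    8.3    1.8   77.9   -4.1 -143.1] p [574.3 244.9 103.8] yawz 167.97 open 18.35 F [ 0.1  0.  -1.3]
tilt x [ 0.118  -0.0228 -0.9927]
50 1 33 b 3.8 9.1 z 116.0 | 50 -1 30 b -9.7 -5.0 z 116.2 | 
54 1 13 b 4.3 7.4 z 115.9 | 54 -1 9 b -7.6 -5.5 z 116.0 | 
58 1 2 b 7.4 7.4 z 116.5 | 58 -1 2 b -8.0 -7.5 z 116.0 | 
62 1 5 b 6.3 7.9 z 115.7 | 62 -1 6 b -8.0 -7.0 z 116.0 | 
66 1 12 b 5.8 7.4 z 116.0 | 66 -1 11 b -8.0 -5.4 z 115.8 | 
70 1 3 b 6.3 6.8 z 115.8 | 70 -1 4 b -7.5 -6.4 z 115.9 | 



knob 709 [61.09 -0.24] 7.46 [61.16 -0.3 ] z 124.81
knob world [0.63399178 0.23191874]
[0.05501276 0.14816354 0.00052956]
-68 [(np.int64(41), np.float64(123.0)), (np.int64(73), np.float64(123.6))]
-60 [(np.int64(75), np.float64(128.2)), (np.int64(68), np.float64(128.4))]
-52 [(np.int64(69), np.float64(128.5)), (np.int64(80), np.float64(128.3))]
-44 [(np.int64(79), np.float64(128.2)), (np.int64(76), np.float64(128.2))]
-36 [(np.int64(75), np.float64(128.3)), (np.int64(82), np.float64(127.9))]
-28 [(np.int64(82), np.float64(129.1)), (np.int64(80), np.float64(129.2))]
-20 [(np.int64(100), np.float64(129.6)), (np.int64(100), np.float64(129.5))]
-12 [(np.int64(93), np.float64(129.6)), (np.int64(99), np.float64(129.6))]
-4 [(np.int64(98), np.float64(129.6)), (np.int64(109), np.float64(129.6))]
4 [(np.int64(146), np.float64(129.9)), (np.int64(152), np.float64(129.5))]
12 [(np.int64(112), np.float64(129.5)), (np.int64(107), np.float64(129.3))]
20 [(np.int64(95), np.float64(129.3)), (np.int64(97), np.float64(129.3))]
28 [(np.int64(88), np.float64(126.8)), (np.int64(93), np.float64(127.1))]
36 [(np.int64(91), np.float64(123.3)), (np.int64(99), np.float64(127.2))]
44 [(np.int64(128), np.float64(118.1)), (np.int64(138), np.float64(119.4))]
tilt f -0.67 lat 0.99 z 125.19
hot -76 10.0
hot -66 70.1
hot -56 44.7
hot -46 37.6
hot -36 39.3
hot -26 46.6
hot -16 53.9
hot -6 60.6
hot 4 68.3
hot 14 75.5
```

View pics/s12z.png

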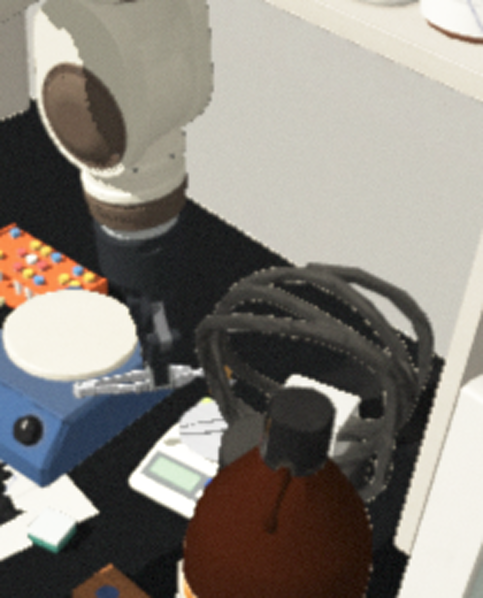

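View pics/w12.png

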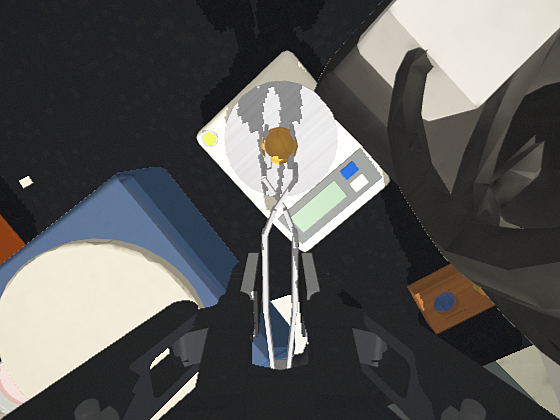

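```bash
python3 - <<'E'
from h import *
p=dict(np.load('w12.npz')); P,m=pc(p); rgb=p['pixels'].astype(int)
T=np.array([.5743,.2449]); f=np.array([np.cos(np.radians(-12.03)),np.sin(np.radians(-12.03))]); g=np.array([-f[1],f[0]])
s=np.zeros(m.shape,bool); s[300:370,245:310]=1
b=(rgb[...,2]>rgb[...,0]+25)&s&m
X=P[b]; a=np.c_[(X[:,:2]-T)@f*1e3,(X[:,:2]-T)@g*1e3,X[:,2]*1e3,X[:,:2]*1e3]
o=np.argsort(a[:,0]); print(len(a)); print(a[o][::max(1,len(a)//25)].round(0))
for zt in(30,50,60,70): 
    k=a[:,2]>zt; print(zt,k.sum(),a[k].min(0).round(1) if k.any() else '',a[k].max(0).round(1) if k.any() else '')
im=p['pixels'][220:380,200:360,::-1]; cv2.imwrite('pics/w12t.png',cv2.resize(im,None,fx=3.5,fy=3.5,interpolation=cv2.INTER_CUBIC))
E
```

```text
1351
[[-148.  -14.    1.  426.  262.]
 [-103.   -5.   56.  472.  262.]
 [-100.   -7.   39.  475.  259.]
 [ -98.   -2.   61.  478.  263.]
 [ -97.   -4.   40.  479.  261.]
 [ -95.   -4.   24.  480.  261.]
 [ -94.   -3.   28.  482.  262.]
 [ -93.   -2.   63.  483.  263.]
 [ -92.   -1.   55.  485.  263.]
 [ -91.   16.   82.  489.  280.]
 [ -89.    2.   71.  487.  266.]
 [ -88.    8.   83.  490.  272.]
 [ -88.   16.   83.  492.  278.]
 [ -87.   13.   83.  492.  276.]
 [ -86.   17.   83.  494.  279.]
 [ -85.    4.   36.  492.  267.]
 [ -84.    5.   39.  493.  267.]
 [ -83.    5.   33.  494.  267.]
 [ -81.   14.   82.  498.  276.]
 [ -80.   15.   83.  499.  277.]
 [ -79.   18.   83.  501.  278.]
 [ -77.   15.   82.  502.  275.]
 [ -75.   13.   79.  503.  273.]
 [ -74.   11.   79.  505.  271.]
 [ -72.   14.   73.  507.  273.]
 [ -69.   15.   43.  510.  274.]]
30 1212 [-116.6  -13.4   30.1  458.   254.4] [-69.1  19.2  84.7 509.8 282.9]
50 930 [-111.8   -5.8   50.1  464.1  259.5] [-69.7  19.2  84.7 509.3 282.9]
60 752 [-111.8   -3.3   60.   466.6  261.5] [-69.8  19.2  84.7 509.2 282.9]
70 553 [-104.7    1.3   70.   474.2  264.9] [-69.9  19.2  84.7 509.  282.9]
```

View pics/w12t.png

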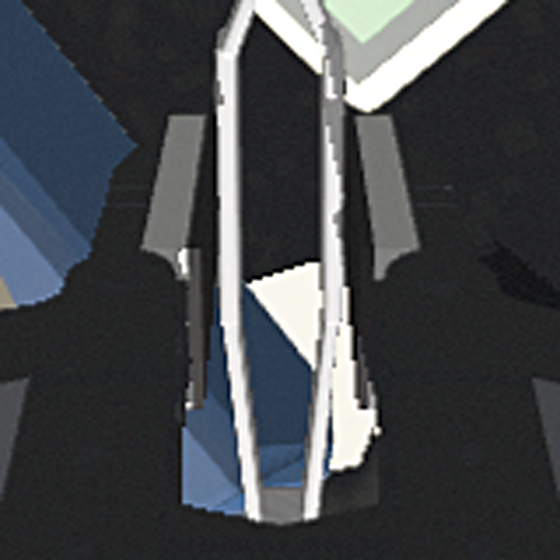

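Call:
{"op": "apply_moves", "data": {"rows": [[[4,0,0.5,0,0,0,0.212],[10,0,1.2,0,0,0,0.212],[18,0,2.2,0,0,0,0.212],[26,0,3.1,0,0,0,0.212],[33,0,4.0,0,0,0,0.212],[39,0,4.7,0,0,0,0.212],[43,0,5.2,0,0,0,0.212],[45,0,5.4,0,0,0,0.212],[46,0,5.6,0,0,0,0.212],[46.6,0,5.6,0,0,0,0.212],[46.6,0,5.6,0,0,0,0.212]]]}}

```text
time: 17.5
ee_pos: [0.5747, 0.245, 0.057]
tcp_rot: [-178.8, 83.1, -10.8]
wrist_force: [1.3, -0.5, -1.4]
opening: 0.018
```

```bash
cat > lk.py <<'E'
import sys
from prof import *
n,ka,kz,psi=sys.argv[1],float(sys.argv[2]),float(sys.argv[3]),float(sys.argv[4])
o,M=state(); p,P,ab,Z=jaws(o,M,n,ka,kz,kz-8.5); print(o['torque'].round(2)); np.savez(n+'.npz',**p)
k=(abs(Z-kz)<3)&(np.hypot(ab[...,0]-ka,ab[...,1])<9); c=P[k].mean(0); plane(P,c[:2],c[2],psi)
E
python3 lk.py w13 61 78 -12
```

```text
t17.50 q [  25.1    8.9   -2.7   72.8   -4.1 -143.1] p [574.7 245.   57. ] yawz 167.96 open 18.01 F [ 1.3 -0.5 -1.4]
tilt x [ 0.1183 -0.0226 -0.9927]
50 1 60 b 3.8 9.1 z 68.7 | 50 -1 61 b -9.8 -4.5 z 68.8 | 
54 1 26 b 4.3 7.5 z 69.0 | 54 -1 22 b -7.7 -5.0 z 68.8 | 
58 1 6 b 7.0 7.5 z 68.6 | 58 -1 1 b -7.6 -7.6 z 68.3 | 
62 1 13 b 5.8 7.9 z 69.0 | 62 -1 16 b -8.1 -6.5 z 68.7 | 
66 1 31 b 5.3 7.9 z 68.6 | 66 -1 26 b -8.0 -5.4 z 68.8 | 
70 1 6 b 5.8 6.8 z 68.5 | 70 -1 4 b -7.0 -6.0 z 68.2 | 



knob 712 [61.06 -0.28] 7.49 [61.11 -0.34] z 78.14
knob world [0.63434025 0.23195637]
[0.05 0.13 0.  ]
tilt f -0.64 lat -0.47 z 78.48
```

View pics/w13.png

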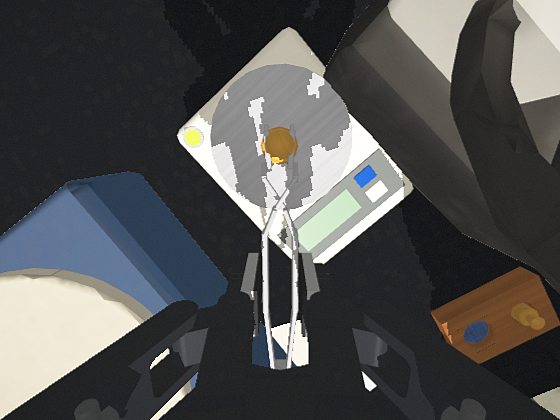

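Call:
{"op": "apply_moves", "data": {"rows": [[[0.4,0,0,0,0,0,0.212],[0.8,0,0.1,0,0,0,0.212],[1.1,0,0.1,0,0,0,0.212],[1.4,0,0.2,0,0,0,0.212],[1.6,0,0.2,0,0,0,0.212],[1.6,0,0.2,0,0,0,0.212]]]}}

```text
time: 18.15
ee_pos: [0.5746, 0.245, 0.0554]
tcp_rot: [-178.8, 83.1, -10.9]
wrist_force: [-0.2, -0.2, -0.5]
opening: 0.0182
```

```bash
python3 lk.py w14 61 76.5 -12
```

```text
t18.15 q [  25.1    8.9   -2.9   72.6   -4.1 -143.1] p [574.6 245.   55.4] yawz 167.96 open 18.19 F [-0.2 -0.2 -0.5]
tilt x [ 0.1182 -0.0227 -0.9927]
50 1 53 b 3.8 9.1 z 67.3 | 50 -1 61 b -9.7 -4.5 z 67.4 | 
54 1 25 b 4.4 7.5 z 67.0 | 54 -1 22 b -7.6 -5.0 z 67.2 | 
58 1 5 b 6.9 7.5 z 67.7 | 58 -1 3 b -8.1 -7.6 z 66.9 | 
62 1 14 b 5.9 7.9 z 67.1 | 62 -1 10 b -8.1 -7.0 z 66.8 | 
66 1 22 b 5.3 7.9 z 67.0 | 66 -1 30 b -8.0 -5.4 z 67.1 | 
70 1 2 b 6.3 6.8 z 67.0 | 70 -1 3 b -7.0 -5.9 z 66.7 | 



knob 711 [61.08 -0.24] 7.48 [61.12 -0.35] z 76.43
knob world [0.63431591 0.23196972]
[-0.01  0.2  -0.03]
tilt f -0.64 lat 0.83 z 76.83
```

Call:
{"op": "apply_moves", "data": {"rows": [[[0.2,0,0,0,0,0,0.212],[0.4,0,0,0,0,0,0.212],[0.6,0,0.1,0,0,0,0.212],[0.6,0,0.1,0,0,0,0.212]]]}}

```text
time: 18.6
ee_pos: [0.5746, 0.245, 0.0548]
tcp_rot: [-178.8, 83.1, -10.9]
wrist_force: [-0.0, 0.0, -0.3]
opening: 0.0179
```

```bash
python3 lk.py w15 61 76.2 -12; python3 -c "
from h import *
import time
for i in range(4): shot('top','t15'); print(get_obs()['wrist_force'].round(2),get_obs()['torque'].round(3))"
```

```text
t18.60 q [  25.1    8.9   -3.    72.5   -4.1 -143.1] p [574.6 245.   54.8] yawz 167.96 open 17.92 F [-0.   0.  -0.3]
tilt x [ 0.1182 -0.0227 -0.9927]
50 1 57 b 3.8 9.1 z 66.9 | 50 -1 59 b -9.7 -4.5 z 67.2 | 
54 1 27 b 4.3 7.4 z 67.0 | 54 -1 21 b -7.6 -5.0 z 67.1 | 
58 1 2 b 7.4 7.4 z 66.2 | 58 -1 3 b -8.0 -7.6 z 67.3 | 
62 1 15 b 6.3 7.9 z 67.0 | 62 -1 13 b -8.1 -6.5 z 66.5 | 
66 1 30 b 5.2 7.9 z 66.8 | 66 -1 33 b -8.0 -5.4 z 66.8 | 
70 1 4 b 5.8 6.3 z 66.4 | 70 -1 6 b -7.5 -5.9 z 66.8 | 



knob 721 [61.12 -0.3 ] 7.43 [61.17 -0.28] z 76.29
knob world [0.63430522 0.2319448 ]
[0.03 0.15 0.  ]
tilt f -0.38 lat 1.32 z 76.63
[-1.29  0.92 -1.23] [ 0.031  0.179 -0.029]
[-0.71 -0.08 -1.2 ] [0.074 0.153 0.004]
[ 0.13 -0.31 -0.6 ] [0.071 0.114 0.04 ]
[-0.78  0.37 -0.5 ] [0.08  0.126 0.007]
```

Call:
{"op": "apply_moves", "data": {"rows": [[[0.2,0,0,0,0,0,0.212],[0.4,0,0,0,0,0,0.212],[0.4,0,0,0,0,0,0.212],[0.4,0,0,0,0,0,0.212]]]}}

```text
time: 19.25
ee_pos: [0.5747, 0.245, 0.0544]
tcp_rot: [-178.8, 83.1, -10.8]
wrist_force: [-0.4, -0.3, -0.6]
opening: 0.0181
```

```bash
python3 lk.py w16 61 76.2 -12|tail -5; python3 -c "
from h import *
for i in range(3): shot('top','t15'); print(get_obs()['wrist_force'].round(2),get_obs()['torque'].round(3))"
```

```text
knob 722 [61.08 -0.26] 7.43 [61.18 -0.3 ] z 76.23
knob world [0.63436333 0.23199349]
[ 0.04  0.16 -0.04]
tilt f -1.01 lat 1.44 z 76.61
[-0.51  0.16 -0.71] [-0.013  0.125 -0.034]
[-0.27  0.39 -0.26] [0.034 0.06  0.035]
[0.22 0.17 0.36] [-0.03   0.176  0.037]
```

Call:
{"op": "apply_moves", "data": {"newtons": 30, "rows": [[[0,0,0,0,0,0,0.2],[0,0,0,0,0,0,0.19],[0,0,0,0,0,0,0.175],[0,0,0,0,0,0,0.155],[0,0,0,0,0,0,0.135],[0,0,0,0,0,0,0.135],[0,0,0,0,0,0,0.135]]]}}

```text
time: 20.15
ee_pos: [0.5747, 0.245, 0.0544]
tcp_rot: [-178.8, 83.1, -10.8]
wrist_force: [0.9, 0.3, 0.0]
opening: 0.012
```

```bash
python3 lk.py w17 61 76.2 -12
```

```text
t20.15 q [  25.1    8.9   -3.    72.5   -4.1 -143.1] p [574.7 245.   54.4] yawz 167.96 open 12.01 F [0.9 0.3 0. ]
tilt x [ 0.1183 -0.0227 -0.9927]
50 1 58 b 8.5 13.2 z 67.0 | 50 -1 54 b -13.3 -8.1 z 67.2 | 
54 1 43 b 8.5 11.6 z 67.3 | 54 -1 42 b -11.7 -8.6 z 67.0 | 
58 1 46 b 8.5 12.0 z 67.1 | 58 -1 43 b -11.7 -8.6 z 67.2 | 
62 1 45 b 9.4 12.5 z 67.3 | 62 -1 40 b -12.1 -9.0 z 67.0 | 
66 1 36 b 9.4 12.5 z 67.0 | 66 -1 29 b -12.1 -9.5 z 67.0 | 
70 1 7 b 9.9 11.4 z 66.6 | 70 -1 4 b -11.5 -10.4 z 67.0 | 



knob 714 [60.71 -0.13] 7.38 [60.76 -0.11] z 76.12
knob world [0.63402791 0.23217203]
[ 0.01  0.12 -0.02]
tilt f -0.11 lat -0.39 z 76.55
```

View pics/w17z.png

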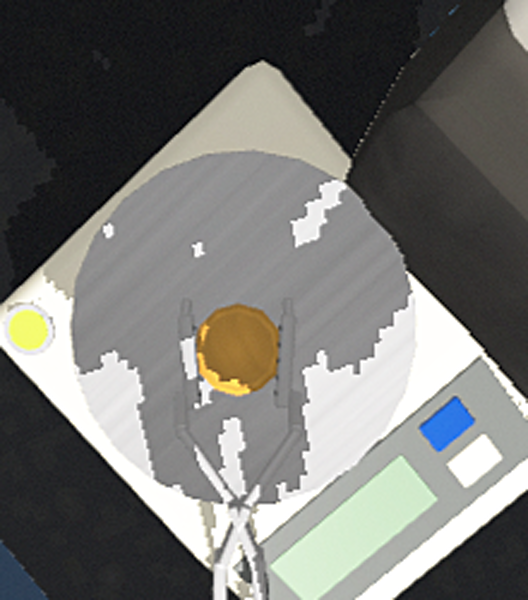

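Call:
{"op": "apply_moves", "data": {"newtons": 30, "rows": [[[0,0.1,0,0,0,0,0.13],[0,0.3,0,0,0,0,0.125],[0,0.3,0,0,0,0,0.125],[0,0.3,0,0,0,0,0.125]]]}}

```text
time: 20.6
ee_pos: [0.5746, 0.2447, 0.0545]
tcp_rot: [-178.8, 83.1, -10.8]
wrist_force: [-0.5, 0.3, -0.0]
opening: 0.0113
```

```bash
python3 lk.py w18 61 76.2 -12
```

```text
t20.60 q [  25.1    8.9   -3.    72.5   -4.  -143.1] p [574.6 244.7  54.5] yawz 167.96 open 11.26 F [-0.5  0.3 -0. ]
tilt x [ 0.1183 -0.0226 -0.9927]
50 1 56 b 9.0 14.2 z 67.1 | 50 -1 58 b -14.4 -9.1 z 67.1 | 
54 1 47 b 9.5 12.6 z 67.2 | 54 -1 42 b -12.3 -9.1 z 67.1 | 
58 1 44 b 9.9 13.1 z 67.1 | 58 -1 48 b -12.7 -9.6 z 66.9 | 
62 1 48 b 9.9 13.0 z 67.2 | 62 -1 45 b -13.2 -10.0 z 67.2 | 
66 1 39 b 10.3 13.5 z 67.1 | 66 -1 35 b -13.1 -10.1 z 67.0 | 
70 1 7 b 10.9 12.4 z 66.8 | 70 -1 7 b -12.0 -10.9 z 66.9 | 



knob 723 [60.73  0.13] 7.4 [60.76  0.18] z 76.16
knob world [0.63404569 0.232147  ]
[ 0.03  0.13 -0.  ]
tilt f -0.35 lat 0.80 z 76.59
```

Call:
{"op": "apply_moves", "data": {"newtons": 30, "rows": [[[-1,0,-0.1,0,0,0,0.125],[-3,0,-0.4,0,0,0,0.125],[-5,0,-0.6,0,0,0,0.125],[-7,0,-0.8,0,0,0,0.125],[-9,0,-1.1,0,0,0,0.125],[-11,0,-1.3,0,0,0,0.125],[-13,0,-1.6,0,0,0,0.125],[-15,0,-1.8,0,0,0,0.125],[-18,0,-2.2,0,0,0,0.125],[-23,0,-2.8,0,0,0,0.125],[-30,0,-3.6,0,0,0,0.125],[-38,0,-4.6,0,0,0,0.13],[-45,0,-5.4,0,0,0,0.135],[-50,0,-6,0,0,0,0.14],[-50,0,-6,0,0,0,0.15]]]}}

```text
time: 22.15
ee_pos: [0.575, 0.2448, 0.106]
tcp_rot: [-178.4, 83.0, -10.4]
wrist_force: [0.2, -0.6, 0.3]
opening: 0.0125
```

```bash
python3 lk.py w19 61 76.2 -12 | tail -5; python3 - <<'E'
from prof import *
p=dict(np.load('w19.npz')); P,m=pc(p); o,M=state(); f=-M[:2,2]; f/=np.linalg.norm(f); g=np.array([-f[1],f[0]]); T=o['ee_pos'][:2]
prof(np.stack([(P[...,:2]-T)@f,(P[...,:2]-T)@g],-1)*1e3,P[...,2]*1e3,o['ee_pos'][2]*1e3,0)
E
```

```text
knob 399 [6.049e+01 5.000e-02] 7.38 [60.45  0.12] z 76.08
knob world [0.63412538 0.23219995]
[-0.01  0.11 -0.02]
tilt f -0.30 lat -0.49 z 76.46
t22.20 q [  25.1    8.2    1.9   78.    -4.  -143.1] p [574.7 244.7 105.3] yawz 167.96 open 12.74 F [ 0.6 -0.9 -0.7]
tilt x [ 0.1189 -0.0223 -0.9926]
-68 [(np.int64(38), np.float64(125.0)), (np.int64(71), np.float64(125.1))]
-60 [(np.int64(62), np.float64(129.6)), (np.int64(69), np.float64(129.6))]
-52 [(np.int64(69), np.float64(129.7)), (np.int64(69), np.float64(129.7))]
-44 [(np.int64(69), np.float64(129.8)), (np.int64(72), np.float64(129.5))]
-36 [(np.int64(73), np.float64(129.9)), (np.int64(74), np.float64(129.6))]
-28 [(np.int64(65), np.float64(131.3)), (np.int64(57), np.float64(131.2))]
-20 [(np.int64(72), np.float64(131.7)), (np.int64(69), np.float64(131.7))]
-12 [(np.int64(74), np.float64(131.9)), (np.int64(80), np.float64(131.9))]
-4 [(np.int64(92), np.float64(131.7)), (np.int64(87), np.float64(131.7))]
4 [(np.int64(134), np.float64(132.2)), (np.int64(136), np.float64(132.0))]
12 [(np.int64(104), np.float64(131.9)), (np.int64(108), np.float64(131.6))]
20 [(np.int64(88), np.float64(131.9)), (np.int64(95), np.float64(131.8))]
28 [(np.int64(89), np.float64(126.1)), (np.int64(96), np.float64(130.2))]
36 [(np.int64(94), np.float64(126.0)), (np.int64(98), np.float64(130.1))]
44 [(np.int64(124), np.float64(120.3)), (np.int64(140), np.float64(122.1))]
```

View pics/w19.png

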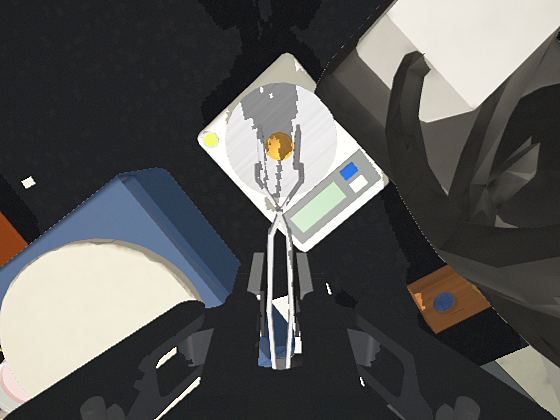

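```bash
cat > plan.py <<'E'
from h import *
def rel(x,y,z,yaw,o,M,lean=0):
    yz=np.degrees(np.arctan2(M[1,2],M[0,2])); 
    Rt=R.from_euler('z',yaw-yz,degrees=True).as_matrix()@M
    d=M.T@(np.array([x,y,z])-o['ee_pos'])*1e3; rv=R.from_matrix(M.T@Rt).as_rotvec(); print(np.r_[d.round(1),rv.round(3)].tolist())
E
python3 - <<'E'
from plan import *
o,M=state()
T0=o['ee_pos']
for s in(0,.1,.25,.4,.55,.7,.85,1): rel(*(T0[:2]+s*(np.array([.335,.304])-T0[:2])),.15,168-52.3*s,o,M)
rel(.335,.304,.10,115.7,o,M)
E
```

```text
t22.20 q [  25.1    8.2    1.9   78.    -4.  -143.1] p [574.7 244.7 105.3] yawz 167.96 open 12.74 F [ 0.6 -0.9 -0.7]
tilt x [ 0.1189 -0.0223 -0.9926]
[-44.4, -0.1, -5.4, -0.001, -0.0, -0.0]
[-47.4, -0.9, 19.1, 0.09, 0.0, 0.011]
[-51.9, -2.2, 55.8, 0.226, 0.001, 0.028]
[-56.3, -3.4, 92.6, 0.362, 0.001, 0.044]
[-60.8, -4.6, 129.4, 0.498, 0.001, 0.061]
[-65.3, -5.8, 166.1, 0.633, 0.002, 0.077]
[-69.8, -7.0, 202.9, 0.769, 0.002, 0.094]
[-74.2, -8.2, 239.6, 0.905, 0.003, 0.11]
[-24.6, -8.1, 245.7, 0.905, 0.003, 0.11]
```

Call:
{"op": "apply_moves", "data": {"newtons": 30, "rows": [[[-15,0,-2,0,0,0,0.16],[-32,0,-4,0,0,0,0.165],[-44,0,-5,0,0,0,0.17],[-47.4,-0.9,19,0.09,0,0.011,0.175],[-50,-1.6,38,0.158,0,0.019,0.175],[-52,-2.2,56,0.226,0.001,0.028,0.175],[-56.3,-3.4,92.6,0.362,0.001,0.044,0.175],[-60.8,-4.6,129.4,0.498,0.001,0.061,0.175],[-65.3,-5.8,166,0.633,0.002,0.077,0.175],[-69.8,-7,203,0.769,0.002,0.094,0.175],[-73,-7.8,229,0.865,0.003,0.105,0.175],[-74,-8.2,240,0.905,0.003,0.11,0.175],[-60,-8.2,241.5,0.905,0.003,0.11,0.175],[-42,-8.2,243.5,0.905,0.003,0.11,0.175],[-28,-8.1,245,0.905,0.003,0.11,0.175],[-24.6,-8.1,245.7,0.905,0.003,0.11,0.175],[-24.6,-8.1,245.7,0.905,0.003,0.11,0.175]]]}}

```text
time: 23.9
ee_pos: [0.335, 0.3035, 0.0993]
tcp_rot: [-179.0, 83.0, -63.3]
wrist_force: [-1.0, -0.0, 0.2]
opening: 0.0148
```

```bash
python3 - <<'E'
from prof import *
o,M=state(); p=shot('wrist','w20'); np.savez('w20.npz',**p); P,m=pc(p)
f=-M[:2,2]; f/=np.linalg.norm(f); g=np.array([-f[1],f[0]]); T=o['ee_pos'][:2]; Z=P[...,2]*1e3; ab=np.stack([(P[...,:2]-T)@f,(P[...,:2]-T)@g],-1)*1e3
prof(ab,Z,o['ee_pos'][2]*1e3,0)
for lo in range(50,80,4):
    k=(ab[...,0]>=lo)&(ab[...,0]<lo+4)&(abs(ab[...,1])<14)&(Z>100)&(Z<125); 
    if k.any(): print('jaw',lo,k.sum(),ab[k][:,1].min().round(1),ab[k][:,1].max().round(1),np.median(Z[k]).round(1))
# rest saddles
for lo in range(-80,70,5):
    k=(ab[...,0]>=lo)&(ab[...,0]<lo+5)&(abs(ab[...,1])<26)&(Z>24)&(Z<42)
    if k.sum()>3: print('rest',lo,k.sum(),'b',ab[k][:,1].min().round(1),ab[k][:,1].max().round(1),'zmax',Z[k].max().round(1))
E
```

```text
t23.90 q [ 46.6  -6.8 -13.9  85.3  -6.6 -69. ] p [335.  303.5  99.3] yawz 115.72 open 14.80 F [-1.  -0.   0.2]
tilt x [ 0.0547 -0.1087 -0.9926]
-68 [(np.int64(48), np.float64(118.5)), (np.int64(57), np.float64(118.8))]
-60 [(np.int64(71), np.float64(123.1)), (np.int64(71), np.float64(123.0))]
-52 [(np.int64(68), np.float64(123.3)), (np.int64(73), np.float64(123.0))]
-44 [(np.int64(69), np.float64(123.4)), (np.int64(70), np.float64(123.3))]
-36 [(np.int64(82), np.float64(123.3)), (np.int64(74), np.float64(123.4))]
-28 [(np.int64(70), np.float64(124.8)), (np.int64(68), np.float64(124.7))]
-20 [(np.int64(84), np.float64(125.2)), (np.int64(81), np.float64(125.0))]
-12 [(np.int64(82), np.float64(125.0)), (np.int64(85), np.float64(125.0))]
-4 [(np.int64(88), np.float64(125.3)), (np.int64(85), np.float64(125.1))]
4 [(np.int64(147), np.float64(125.6)), (np.int64(154), np.float64(125.4))]
12 [(np.int64(108), np.float64(125.2)), (np.int64(109), np.float64(125.0))]
20 [(np.int64(101), np.float64(125.3)), (np.int64(103), np.float64(125.2))]
28 [(np.int64(93), np.float64(120.0)), (np.int64(82), np.float64(123.6))]
36 [(np.int64(91), np.float64(119.2)), (np.int64(98), np.float64(123.4))]
44 [(np.int64(133), np.float64(113.9)), (np.int64(137), np.float64(116.6))]
jaw 50 148 -10.1 11.4 111.6
jaw 54 90 -7.9 9.3 111.7
jaw 58 103 -8.4 9.7 111.5
jaw 62 106 -8.3 9.7 111.7
jaw 66 88 -8.3 9.7 111.7
jaw 70 30 -7.8 9.2 111.3
rest -75 36 b -7.8 13.2 zmax 37.2
rest -70 122 b -8.0 13.2 zmax 37.6
rest 20 87 b -18.8 17.1 zmax 37.8
rest 25 191 b -18.7 17.1 zmax 38.1
```

View pics/w20.png

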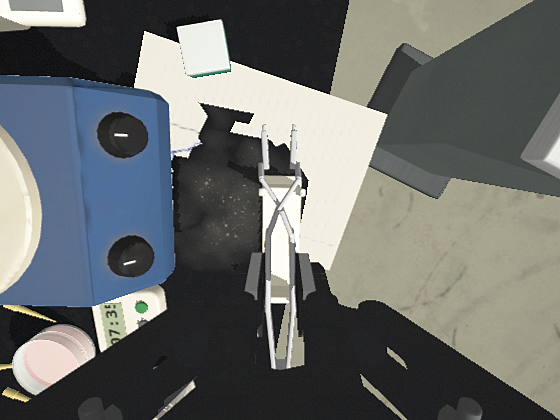

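Call:
{"op": "apply_moves", "data": {"newtons": 30, "rows": [[[8,0.4,1.5,0,0,0,0.185],[22,0.4,3.5,0,0,0,0.19],[38,0.5,5.5,0,0,0,0.195],[52,0.5,7.3,0,0,0,0.2],[62,0.5,8.5,0,0,0,0.2],[70,0.6,9.5,0,0,0,0.2],[76,0.6,10.3,0,0,0,0.2],[80,0.6,10.8,0,0,0,0.2],[82,0.6,11,0,0,0,0.2],[82,0.6,11,0,0,0,0.2]]]}}

```text
time: 24.95
ee_pos: [0.3346, 0.3046, 0.0174]
tcp_rot: [-178.5, 83.0, -62.7]
wrist_force: [0.2, -0.2, -0.5]
opening: 0.0175
```

```bash
cat > lk2.py <<'E'
import sys
from prof import *
o,M=state(); n=sys.argv[1]; p=shot('wrist',n); np.savez(n+'.npz',**p); P,m=pc(p); print(o['torque'].round(2))
f=-M[:2,2]; f/=np.linalg.norm(f); g=np.array([-f[1],f[0]]); T=o['ee_pos'][:2]; Z=P[...,2]*1e3; ab=np.stack([(P[...,:2]-T)@f,(P[...,:2]-T)@g],-1)*1e3
prof(ab,Z,o['ee_pos'][2]*1e3,0)
for lo in range(50,80,4):
    k=(ab[...,0]>=lo)&(ab[...,0]<lo+4)&(abs(ab[...,1])<14)&(Z>20)&(Z<38); 
    if k.any(): print('jaw',lo,k.sum(),ab[k][:,1].min().round(1),ab[k][:,1].max().round(1),np.median(Z[k]).round(1))
im=p['pixels'][90:400,180:380,::-1]; cv2.imwrite(f'pics/{n}z.png',cv2.resize(im,None,fx=1.9,fy=1.9,interpolation=cv2.INTER_CUBIC))
E
python3 lk2.py w21
```

```text
t24.95 q [ 46.8  -5.3 -21.6  76.   -6.6 -68.8] p [334.6 304.6  17.4] yawz 115.71 open 17.47 F [ 0.2 -0.2 -0.5]
tilt x [ 0.0555 -0.1078 -0.9926]
[ 0.09  0.07 -0.01]
-76 [(np.int64(10), np.float64(28.5)), None]
-68 [(np.int64(166), np.float64(29.8)), (np.int64(157), np.float64(30.9))]
-60 [(np.int64(64), np.float64(41.4)), (np.int64(66), np.float64(41.2))]
-52 [(np.int64(81), np.float64(41.4)), (np.int64(80), np.float64(41.4))]
-44 [(np.int64(72), np.float64(41.6)), (np.int64(75), np.float64(41.3))]
-36 [(np.int64(77), np.float64(41.5)), (np.int64(74), np.float64(41.4))]
-28 [(np.int64(71), np.float64(43.0)), (np.int64(73), np.float64(42.7))]
-20 [(np.int64(88), np.float64(43.2)), (np.int64(82), np.float64(43.2))]
-12 [(np.int64(84), np.float64(43.1)), (np.int64(90), np.float64(43.1))]
-4 [(np.int64(95), np.float64(43.2)), (np.int64(89), np.float64(43.1))]
4 [(np.int64(146), np.float64(43.7)), (np.int64(146), np.float64(43.7))]
12 [(np.int64(111), np.float64(43.1)), (np.int64(107), np.float64(43.1))]
20 [(np.int64(236), np.float64(34.6)), (np.int64(240), np.float64(30.7))]
28 [(np.int64(207), np.float64(35.4)), (np.int64(171), np.float64(31.3))]
36 [(np.int64(91), np.float64(37.1)), (np.int64(98), np.float64(41.5))]
44 [(np.int64(119), np.float64(32.3)), (np.int64(123), np.float64(34.4))]
jaw 50 150 -8.5 9.4 29.7
jaw 54 99 -6.4 7.2 29.3
jaw 58 99 -6.3 7.7 29.5
jaw 62 106 -6.3 7.7 29.6
jaw 66 89 -6.2 7.6 29.6
jaw 70 32 -5.7 7.1 29.2
```

View pics/w21z.png

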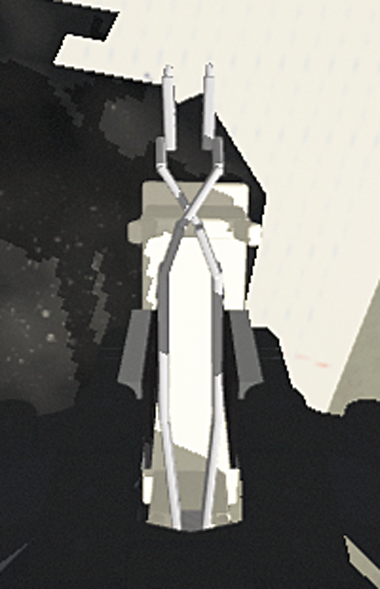

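Call:
{"op": "apply_moves", "data": {"newtons": 30, "rows": [[[1,0,0.1,0,0,0,0.2],[1.8,0,0.2,0,0,0,0.2],[2.4,0,0.3,0,0,0,0.2],[2.8,0,0.3,0,0,0,0.2],[2.8,0,0.3,0,0,0,0.2]]]}}

```text
time: 25.5
ee_pos: [0.3346, 0.3046, 0.0147]
tcp_rot: [-178.4, 83.0, -62.7]
wrist_force: [-1.0, 0.2, -0.0]
opening: 0.017
```

```bash
python3 lk2.py w22
```

```text
t25.50 q [ 46.8  -5.2 -21.8  75.7  -6.6 -68.8] p [334.6 304.6  14.7] yawz 115.71 open 17.01 F [-1.   0.2 -0. ]
tilt x [ 0.0557 -0.1077 -0.9926]
[ 0.14 -0.02  0.04]
-68 [(np.int64(170), np.float64(28.3)), (np.int64(156), np.float64(28.8))]
-60 [(np.int64(66), np.float64(38.9)), (np.int64(70), np.float64(38.8))]
-52 [(np.int64(75), np.float64(38.8)), (np.int64(79), np.float64(38.6))]
-44 [(np.int64(74), np.float64(39.1)), (np.int64(74), np.float64(38.9))]
-36 [(np.int64(77), np.float64(38.8)), (np.int64(79), np.float64(38.9))]
-28 [(np.int64(73), np.float64(40.2)), (np.int64(70), np.float64(40.1))]
-20 [(np.int64(84), np.float64(40.5)), (np.int64(80), np.float64(40.5))]
-12 [(np.int64(87), np.float64(40.8)), (np.int64(88), np.float64(40.4))]
-4 [(np.int64(93), np.float64(40.6)), (np.int64(91), np.float64(40.5))]
4 [(np.int64(145), np.float64(40.8)), (np.int64(150), np.float64(40.9))]
12 [(np.int64(112), np.float64(40.5)), (np.int64(105), np.float64(40.4))]
20 [(np.int64(239), np.float64(34.1)), (np.int64(240), np.float64(30.0))]
28 [(np.int64(226), np.float64(33.4)), (np.int64(196), np.float64(29.5))]
36 [(np.int64(90), np.float64(34.5)), (np.int64(97), np.float64(38.6))]
44 [(np.int64(121), np.float64(29.7)), (np.int64(126), np.float64(31.8))]
jaw 50 151 -8.5 9.4 26.9
jaw 54 98 -6.4 7.2 26.8
jaw 58 97 -6.3 7.2 26.8
jaw 62 106 -6.3 7.7 26.8
jaw 66 89 -6.2 7.7 26.7
jaw 70 32 -5.7 7.1 26.3
```

Call:
{"op": "apply_moves", "data": {"newtons": 30, "rows": [[[0.3,0,0,0,0,0,0.2],[0.4,0,0,0,0,0,0.21],[0.4,0,0,0,0,0,0.225],[0.4,0,0,0,0,0,0.24],[0.4,0,0,0,0,0,0.255],[0.4,0,0,0,0,0,0.27],[0.4,0,0,0,0,0,0.3],[0.4,0,0,0,0,0,0.36],[0.4,0,0,0,0,0,0.45],[0.4,0,0,0,0,0,0.5],[0.4,0,0,0,0,0,0.5]]]}}

```text
time: 26.65
ee_pos: [0.3347, 0.3046, 0.0143]
tcp_rot: [-178.4, 83.0, -62.7]
wrist_force: [-0.7, -0.1, -0.5]
opening: 0.0425
```

```bash
python3 lk2.py w23
```

```text
t26.65 q [ 46.8  -5.2 -21.9  75.6  -6.6 -68.8] p [334.7 304.6  14.3] yawz 115.71 open 42.53 F [-0.7 -0.1 -0.5]
tilt x [ 0.0556 -0.1076 -0.9926]
[ 0.11  0.06 -0.  ]
-68 [(np.int64(170), np.float64(27.9)), (np.int64(157), np.float64(28.6))]
-60 [(np.int64(78), np.float64(38.5)), (np.int64(68), np.float64(38.5))]
-52 [(np.int64(79), np.float64(38.7)), (np.int64(79), np.float64(38.8))]
-44 [(np.int64(83), np.float64(38.5)), (np.int64(82), np.float64(38.6))]
-36 [(np.int64(81), np.float64(38.6)), (np.int64(83), np.float64(38.7))]
-28 [(np.int64(81), np.float64(40.0)), (np.int64(75), np.float64(40.0))]
-20 [(np.int64(108), np.float64(40.2)), (np.int64(106), np.float64(40.1))]
-12 [(np.int64(106), np.float64(40.3)), (np.int64(101), np.float64(40.3))]
-4 [(np.int64(116), np.float64(40.2)), (np.int64(111), np.float64(40.1))]
4 [(np.int64(110), np.float64(40.0)), (np.int64(117), np.float64(40.2))]
12 [(np.int64(109), np.float64(40.3)), (np.int64(107), np.float64(40.2))]
20 [(np.int64(231), np.float64(33.8)), (np.int64(245), np.float64(29.8))]
28 [(np.int64(231), np.float64(33.2)), (np.int64(212), np.float64(30.0))]
36 [(np.int64(82), np.float64(35.0)), (np.int64(68), np.float64(38.2))]
44 [(np.int64(116), np.float64(30.4)), (np.int64(116), np.float64(33.6))]
jaw 50 146 -4.8 5.7 26.7
jaw 54 86 -2.2 3.1 26.5
jaw 58 95 -2.2 3.6 26.5
jaw 62 96 -2.1 3.6 26.4
jaw 66 88 -2.1 3.6 26.3
jaw 70 38 -1.6 2.5 26.1
```

View pics/w23z.png

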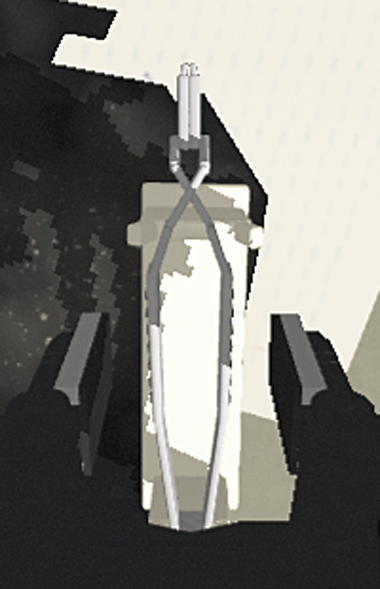

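Call:
{"op": "apply_moves", "data": {"rows": [[[-8,0,-1,0,0,0,0.5],[-22,0,-2.7,0,0,0,0.5],[-45,0,-5.5,0,0,0,0.5],[-75,0,-9,0,0,0,0.5],[-105,0,-12.8,0,0,0,0.5],[-135,0,-16.5,0,0,0,0.5],[-150,0,-18.3,0,0,0,0.5],[-150,0,-18.3,0,0,0,0.5],[-150,0,-18.3,0,0,0,0.5]]]}}

```text
time: 27.6
ee_pos: [0.3343, 0.3045, 0.1657]
tcp_rot: [-178.1, 83.1, -62.3]
wrist_force: [0.0, 0.0, -0.7]
opening: 0.0425
```

```bash
python3 - <<'E'
from h import *
state(); p=shot('wrist','w24'); 
for l in['forceps','rest']: r=cams.find_in(l,p); print(l,[(np.round(d['at'],4).tolist(),round(d['confidence'],2)) for d in r[:1]])
p=shot('top','t24'); 
for l in['forceps','weight_50','weight_20','balance_pan']: r=cams.find_in(l,p); print(l,[(np.round(d['at'],4).tolist(),round(d['confidence'],2)) for d in r[:3]])
P,m=pc(p); k=(np.hypot(P[...,0]-.635,P[...,1]-.231)<.02)&(P[...,2]>.06)&(P[...,2]<.09); print('weight top cam',P[k].mean(0),P[k][:,2].max())
a=cv2.imread('pics/t24.png')[120:320,180:400]; cv2.imwrite('pics/t24z.png',cv2.resize(a,None,fx=2.8,fy=2.8,interpolation=cv2.INTER_CUBIC))
E
```

```text
t27.60 q [ 46.8  -6.8  -6.6  92.5  -6.6 -68.8] p [334.3 304.5 165.7] yawz 115.70 open 42.53 F [ 0.   0.  -0.7]
tilt x [ 0.0561 -0.1071 -0.9927]
forceps []
rest [([0.3276, 0.3222, 0.0055], 0.79)]
forceps [([0.4653, 0.0951, 0.0159], 0.66), ([0.3437, 0.2895, 0.0391], 0.47)]
weight_50 []
weight_20 []
balance_pan [([0.6345, 0.2261, 0.0508], 0.92)]
weight top cam [0.62984922 0.23234864 0.07146632] 0.07955775130293197
```

View pics/w24.png

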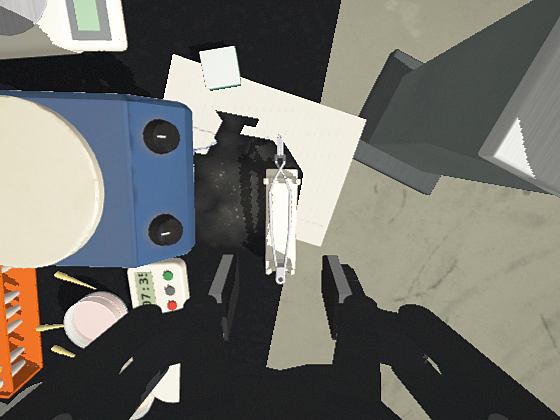

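View pics/t24z.png

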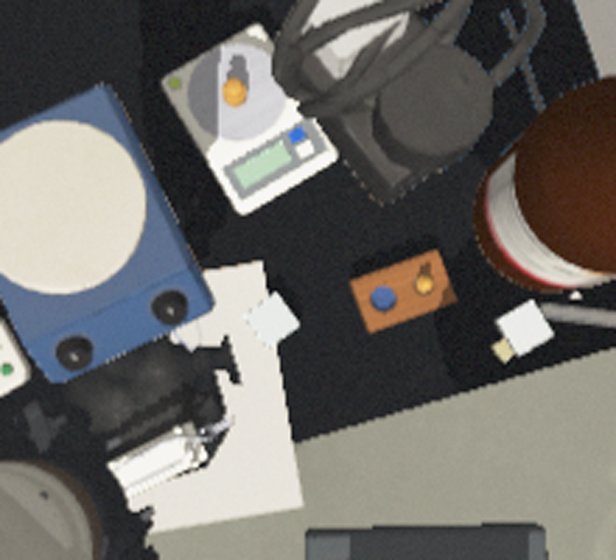

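```bash
python3 -c "
from h import *
print(bot.job_done())"
```

```text
the job is handed in; nothing more can be done
None
```

I moved the large brass weight onto the balance pan with the forceps, laid the forceps back on the rest, and handed the job in at about 28 s of the 56 s allowed. The gripper never touched a weight.

**Weight:** It stands upright on the pan, about 3.5 mm from the measured centre, with its top tilted by less than 1°, within measuring noise. I set it off-centre on purpose, to keep the forceps and gripper clear of the hotplate and the cables.

**Forceps:** They lie level in both saddles with the jaws shut and pointing the same way as before, within about 1 to 2 mm of where they lay.

**Other things:** The last top and wrist pictures show the small weight, the green and white boxes and the timer where they were. The gripper is open, about 15 cm above the rest and touching nothing.

**What went wrong on the way:**
- On the first try at the pan, the tail of the forceps rested on the edge of the hotplate, at about 8 N. The forceps tipped a few degrees in the grip, and the weight, low over the pan or just touching it, tipped with them. I lifted, turned the forceps, levelled them by tilting the gripper, and set the weight down cleanly on the second try.
- In the last pictures the trained networks missed the weights, and missed the forceps in the wrist view. In the top view they ranked the wooden block above the forceps. I checked these by depth measurements and by eye instead.

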